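Open the child-resistant sanitiser tub and put its scoop in

ROBOT

A 6-joint arm with a two-finger parallel gripper is mounted at the origin on the work surface. World frame = base frame: x ahead of the robot, y to its left, z up, the work surface at z = 0. Lengths are in m, angles in rad, forces in N, time in s.
With the tool pointing down it reaches from about 0.25 to 0.725 m from the base axis. Payload 4 kg.
Tool frame: the origin (TCP) lies at the very end of the fingers, on their centre line; the grasp point (between the pads) lies 19 mm behind it; z points along the fingers, y is the direction in which the jaws open and shut (so a half turn about z gives the same grasp; the last joint's range is limited). The gripper opens to 85 mm and grips with 20 to 120 N. Pads are 22 mm wide; open, the fingers measure 114 mm over their backs; the gripper's body (76 mm by 85 mm) begins 54 mm behind the grasp point. The pads swing forward as they close: fully open they stand 13 mm farther back than shut.
Start: joints at [-1.125, 0.241, 0.005, 1.335, 0, 1.571], TCP at [0.216, -0.451, 0.199] pointing down, gripper open.
Joint ranges: [-2.72, 2.72], [-1.05, 1.87], [-1.09, 1.28], [-1.99, 2.15], [-1.42, 1.44], [-3.14, 3.14]. Speed limits (rad/s): [2.79, 2.79, 3.14, 3.14, 3.14, 3.14].

INTERFACE

Orientations are given as a unit quaternion [x, y, z, w].
In Python, from workcell import bot, camera gives the robot as it stands. The module is installed in compiled form; this text tells all that it offers.
- The arm moves only by the tool send_rows, never from a script. Its argument "deltas" is a list of rows, each an object with "grip": the opening, from 0 (shut) to 1 (fully open); "translation": the shift along the tool's x, y, z in m, a list of three; "twist": the turn, a rotation vector about the tool's x, y, z in degrees, a list of three. A call has 1 to 5 rows; each row is the pose to reach, as a shift and turn from the pose measured when the call began, along the tool's axes at that moment; what a row does not reach only later rows make up. A row lasts 1/8 s, in which the tool goes at most 62.5 mm and 10.7 degrees, less where a joint would pass 70% of its speed; a pose out of reach is approached as far as the arm can. A call with a gripper value outside its range is refused whole. The fingers move at their own pace and stop on an object; the grip force is fixed at half the most. Time passes only in rows, so rows that repeat a pose let the fingers close. It gives the time, the measured TCP pose, the force and the opening at its end, in the units of the state.
- bot.get_obs(): the state, without advancing time (a new reading comes with each control period).
- camera(name): name is "side" or "top" or "wrist"; returns a dict with "color" (420x560x3 uint8, blue, green, red), "intrinsics" (3x3 intrinsics, pixels), "k1" (the pictures are not rectified: a ray, as slopes to the right and down, at radius r is drawn at 1 + k1 r^2 times it, then the intrinsics apply), "xyz" and "rotation" of the camera in the world. Camera axes: x right, y down, z forward; pixel columns grow to the right and rows downward; lengths in m; the calibration is good to about 2 mm. A picture is of the moment at which its call begins. There is no depth.
- bot.job_done(): hands the job in, once; it reports no verdict.
The state is a dict: "clock": time; "joint_pos": joint angles; "joint_vel": joint speeds; "tau": joint torques, N m; "eef_pos": TCP position; "tool_rot": TCP orientation; "ft_force": force on the tool from outside, world axes, zero at the start; "ft_torque": the same for the moment, N m; "grip_width": finger opening in m.
Only numpy, scipy, OpenCV 4.12 (cv2) and the standard library are available. Lean on these libraries where they do the work, as an engineer would, in place of code of your own. Each camera call takes 0.05 s, during which the arm holds its last target.

TASK

Make the sanitiser tablets ready for washing the cheese boards: press the tub's child-resistant cap down hard while turning it anticlockwise (seen from above), lift it off and set it down flat on the steel tray, top side up. Then pull the scoop out of the utensil caddy and stand it, bowl down, in the open tub, lowering it until it rests on the tablets. Set both down without dropping them, and leave the cheeses, the other tools and the rest of the table as they are.

Things in the scene. Friction and masses are not known exactly. Their poses are not given: they have to be found in the camera images.
- tub_mouth (a point): Centre of the round mouth of the white plastic tablet tub, at the top edge of its neck, 118 mm above the table; z up. The mouth is 39 mm wide inside, the neck 45 mm outside (52 mm over its bayonet lands). The neck rises from z = 90 mm; below it the shoulder slopes out to the 84 mm body at z = 82 mm.
- tub_tablets (a point): Centre of the top of the layer of white tablets (24 mm discs) that covers the bottom of the tub, 92 mm below the mouth, 26 mm above the table. The tub is 78 mm wide inside here. The tub is fixed: it stands in a steel holder whose 112 x 112 x 4 mm plate is screwed to the table, and it cannot turn.
- cap_mid (a point): Centre, half-way up, of the tub's grey ribbed child-resistant cap: round, 61 mm in diameter, 32 mm tall, 50 g, z up through its top. At the start it is locked on the neck, this point 115 mm and its lower rim 99 mm above the table; 9 mm is free below the rim. A spring inside pushes it up with 9 N. Not pressed, it turns about 4 degrees and does not come off.
- cap_top (a point): Centre of the cap's flat top, 16 mm above cap_mid. To open: pressed down over 3.5 mm (aim for 5 to 6 mm, about 14 N; hard stop at 7 mm, 16 N) the cap turns anticlockwise seen from above. It is free from 48 to 76 degrees of turn, where it meets a stop (aim for 63); then it lifts straight off, clear after 25 mm.
- tray: Shallow stainless tray, fixed, for the cap: 130 (its x) x 165 (its y) mm outside, rim 14 mm high and 3 mm thick, floor 3 mm above the table. Origin: centre of its underside, on the table.
- caddy: Stainless utensil caddy, fixed: an open box 56 (its x) x 190 (its y) x 110 mm high with three equal compartments in a row along its y (centres at y = -62, 0, +62 mm; each about 50 x 59 mm inside, floor 3 mm above the table). Origin: centre of its underside. Holds the scoop, the cheese iron and the brush; one each, in any order.
- scoop_mid (a point): Centre, half-way up, of the steel scoop, 190 mm long, 90 g, standing loose and upright, bowl down, in one compartment of the caddy. z points along it, from bowl to handle end. Above the bowl the handle is a straight flat bar on the axis, 7 mm thick along the scoop's x, 18 mm wide along its y; grip it across the 7 mm, about 65 mm above this point.
- scoop_foot (a point): Centre of the flat underside of the scoop's bowl, 95 mm below scoop_mid, 3 mm above the table at the start. The bowl is a trough, 20 mm along the scoop's x by 22 mm along its y and 48 mm tall, on the scoop's axis. At the start only the flat steel handle shows, 83 mm out of the caddy, the tallest of the three tools.
- iron_mid (a point): Cheese iron (bystander) hanging in a compartment by its round wooden cross handle (74 mm long, along its x) that lies on the caddy's rims, top 126 mm above the table; point on its steel stem.
- brush_mid (a point): Rind brush (bystander) standing bristles down in a compartment, wooden round handle 16 mm in diameter, 165 mm tall; point half-way up.
- bottle_mid (a point): Tall white bottle with a black top (bystander, loose), 64 mm in diameter, 205 mm tall; point half-way up. Stands among the task's things.
- jar_mid (a point): Amber glass jar with a steel lid (bystander, loose), 68 mm in diameter, 100 mm tall; point half-way up.
- wheel_a_mid (a point): Small pale cheese (bystander, loose), 92 mm in diameter, 46 mm tall; point half-way up.
- wheel_b_mid (a point): Yellow cheese (bystander, loose), 110 mm in diameter, 50 mm tall; point half-way up.
- block_mid (a point): Block of cheese (bystander, loose), 85 x 105 x 62 mm tall; point half-way up.
- hygro_mid (a point): White room hygrometer (bystander, loose), 28 x 95 x 70 mm tall; point half-way up.
There are look-alikes about, which are no part of the job. What is shaped like the part that bears scoop_mid but pink or yellow is not meant.

How it is judged:
On the way, in this order (a step that is already met when the one before it is completed fails the run):
1. the cap is pressed down against its spring on the neck (z of cap_mid in the frame of tub_mouth below -0.0055 m and horizontal distance between cap_mid and tub_mouth below 0.006 m), for 0.05 s.
2. the cap is off the neck (z of cap_mid in the frame of tub_mouth above 0.02 m).
3. the cap lies flat on the tray (z of cap_mid in the frame of tray below 0.025 m and x of cap_mid in the frame of tray between -0.035 and 0.035 m and y of cap_mid in the frame of tray between -0.052 and 0.052 m and contact force between the fingers and cap below 0.2 N), for 0.2 s.
At the end, for the whole second after the job is handed in: The cap lies flat, top up (within 0.1 rad of level), on the floor of the tray; the scoop stands bowl down in the open tub, its foot on the tablets (at least 80 mm below the mouth, inside the tub) and its handle out through the mouth, within 0.7 rad of upright; both are let go and at rest (z of cap_mid in the frame of tray between 0.016 and 0.022 m and x of cap_mid in the frame of tray between -0.035 and 0.035 m and y of cap_mid in the frame of tray between -0.052 and 0.052 m and angle between cap_mid's own z axis and vertical below 0.1 rad and linear speed of cap below 0.02 m/s and z of scoop_foot in the frame of tub_mouth below -0.08 m and horizontal distance between scoop_foot and tub_mouth below 0.039 m and z of scoop_mid in the frame of tub_mouth above -0.02 m and angle between scoop_mid's own z axis and vertical below 0.7 rad and linear speed of scoop below 0.03 m/s); the robot touches nothing.
It fails at once if the cap is dropped or thrown (faster than 0.6 m/s and out of the fingers) (linear speed of cap above 0.6 m/s and contact force between the fingers and cap below 0.1 N).
It fails at once if the scoop is dropped or thrown (faster than 0.6 m/s and out of the fingers) (linear speed of scoop above 0.6 m/s and contact force between the fingers and scoop below 0.1 N).
It fails at once if another thing is moved more than 30 mm (distance of any of bottle_mid, jar_mid, wheel_a_mid, wheel_b_mid, block_mid, hygro_mid, iron_mid, brush_mid from where it was at the start of the episode above 0.03 m).
It fails at once if a bystander on the table is knocked over (angle between any of bottle_mid, jar_mid, block_mid, hygro_mid, wheel_a_mid, wheel_b_mid's own z axis and vertical above 0.4 rad).
It also fails if it takes over 72 s, if anything falls off the work surface, if the arm or the gripper's body presses on something with over 40 N, if the wrist force passes 120 N, or if a joint passes its speed limit or range.

## Working session

There is one attempt and no reset: what is moved stays moved. The work goes in short steps, Python scripts to look and compute and a tool call to move; the robot and the scene stay as the last step left them, time stands still between calls to the robot, and variables do not carry over. Pictures are saved under pics/ and viewed, and the job is handed in when it is done.

Besides the shell and the picture viewer there is one more tool, called after "Call:" in YAML: its name, and indented under it one key for each argument. send_rows: Moves the arm, as the interface text tells. Its arguments: {"type":"object","properties":{"deltas":{"type":"array","items":{"type":"object","properties":{"grip":{"type":"number"},"translation":{"type":"array","items":{"type":"number"}},"twist":{"type":"array","items":{"type":"number"}}}}}},"required":["deltas"]}

```bash
mkdir -p pics; ls; python3 - <<'E'
from workcell import bot,camera
import cv2
print(bot.get_obs())
for n in("side","top","wrist"):
    c=camera(n); cv2.imwrite(f"pics/{n}0.png",c["color"]); print(n,c["intrinsics"],c["k1"],c["xyz"],c["rotation"])
E
```

```text
pics
{'clock': 0.0, 'joint_pos': array([-1.12503380e+00,  2.41397732e-01,  3.76144491e-03,  1.33519712e+00,
        2.30758145e-05,  1.57079250e+00]), 'joint_vel': array([ 8.94475343e-04, -1.01927907e-03, -6.58530325e-04, -9.01713775e-05,
       -3.85586117e-04, -8.11433206e-04]), 'tau': array([-2.54673350e-04, -3.72319829e+01,  2.52406186e+01,  1.70073321e-02,
       -6.52045969e-05, -7.53587955e-06]), 'eef_pos': array([ 0.21528755, -0.45052573,  0.19833483]), 'tool_rot': array([ 9.75263696e-01,  2.21042272e-01, -2.13883704e-04, -9.95894556e-04]), 'ft_force': array([-0.21632145,  0.19662446, -0.23253615]), 'ft_torque': array([0.01563954, 0.00698822, 0.01886378]), 'grip_width': 0.0852122806055928}
side [[413.64853067   0.         272.98992837]
 [  0.         413.64853067 212.04505666]
 [  0.           0.           1.        ]] -0.10492141878560118 [0.00908481 0.55312914 0.77416776] [-0.36305957  0.83830755 -0.37146345  0.16565959]
top [[509.28126279   0.         272.96902778]
 [  0.         509.28126279 213.03153344]
 [  0.           0.           1.        ]] -0.17487455334685745 [0.48283418 0.04726174 1.18315838] [ 0.70786656 -0.70564905  0.02046578 -0.02378031]
wrist [[309.15128708   0.         277.32213685]
 [  0.         309.15128708 214.35380487]
 [  0.           0.           1.        ]] -0.060127879631386404 [ 0.28326705 -0.41872433  0.37264946] [ 0.83643921 -0.52701982 -0.08073711  0.12689004]
```

View pics/side0.png

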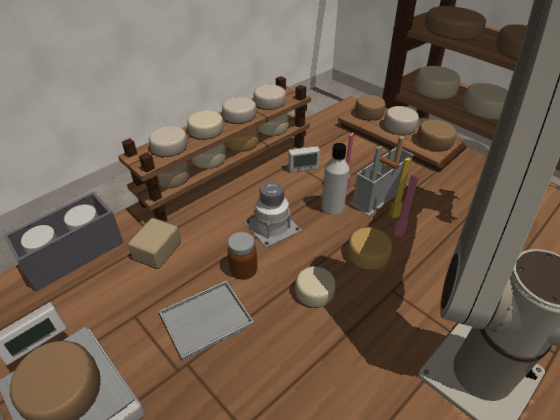

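View pics/top0.png

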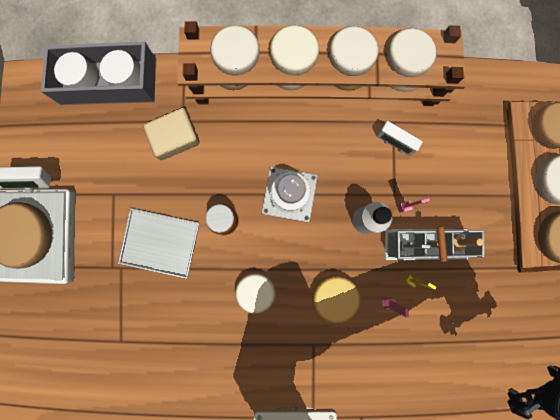

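View pics/wrist0.png

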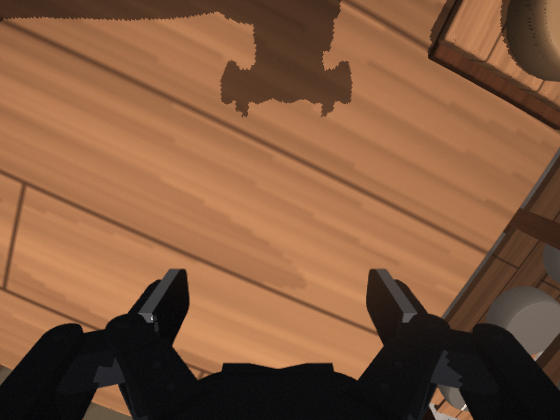

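```bash
cat > h.py <<'E'
import numpy as np,cv2
from scipy.spatial.transform import Rotation as R
from scipy.optimize import least_squares
def cam(n):
    from workcell import camera
    c=camera(n); return c
class C:
    def __init__(s,c):
        s.K=np.array(c["intrinsics"]);s.k=c["k1"];s.p=np.array(c["xyz"]);s.R=R.from_quat(c["rotation"]);s.img=c["color"]
        s.D=np.array([s.k,0,0,0.])
    def proj(s,X):
        r=s.R.inv(); X=np.atleast_2d(X)
        return cv2.projectPoints(X.reshape(-1,1,3).astype(float),r.as_rotvec(),-r.apply(s.p),s.K,s.D)[0].reshape(-1,2)
    def ray(s,uv):
        q=cv2.undistortPoints(np.array(uv,float).reshape(-1,1,2),s.K,s.D).reshape(2)
        return s.R.apply([q[0],q[1],1.])
    def atz(s,uv,z):
        d=s.ray(uv); return s.p+d*(z-s.p[2])/d[2]
def tri(obs):
    A=np.zeros((3,3));b=np.zeros(3)
    for c,uv in obs:
        d=c.ray(uv);d/=np.linalg.norm(d);M=np.eye(3)-np.outer(d,d);A+=M;b+=M@c.p
    X=np.linalg.solve(A,b)
    return X,[np.round(c.proj(X)[0]-uv,1) for c,uv in obs]
def crop(img,x,y,w,h,f,name):
    cv2.imwrite(f"pics/{name}.png",cv2.resize(img[y:y+h,x:x+w],None,fx=f,fy=f,interpolation=cv2.INTER_CUBIC))
E
python3 - <<'E'
import sys;sys.path.insert(0,'.')
from h import *
import pickle
d={n:cam(n) for n in("side","top","wrist")}
pickle.dump(d,open("c0.pkl","wb"))
t=d["top"]["color"];s=d["side"]["color"]
crop(t,250,150,160,120,5,"t_tub");crop(t,350,160,160,120,5,"t_cad");crop(t,100,180,160,120,5,"t_tray")
crop(s,220,140,160,120,5,"s_tub");crop(s,330,120,130,120,5,"s_cad");crop(s,140,260,160,120,5,"s_tray")
E
```

```text
(no output)
```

View pics/t_tub.png

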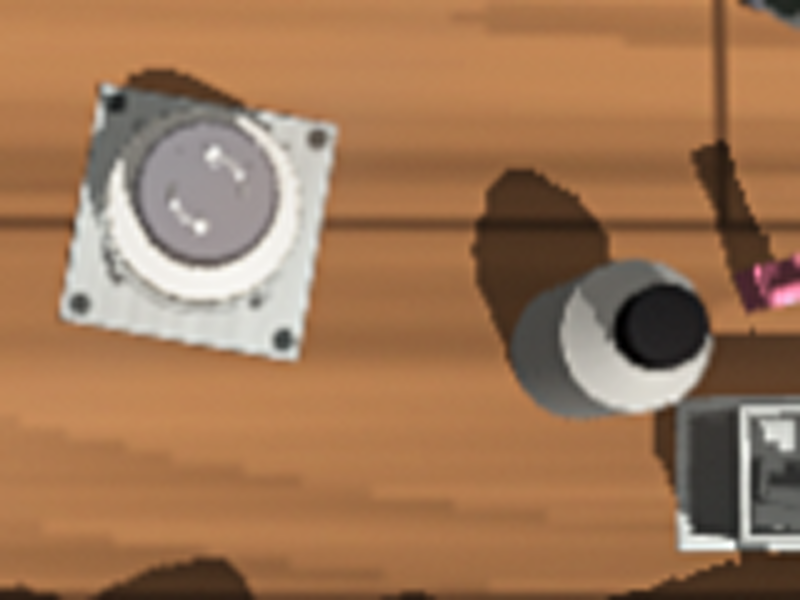

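View pics/s_tub.png

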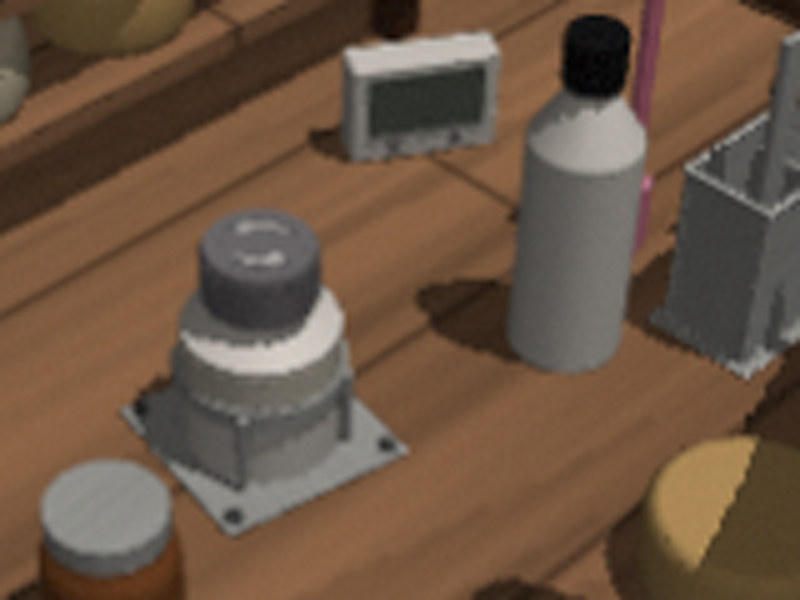

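View pics/t_cad.png

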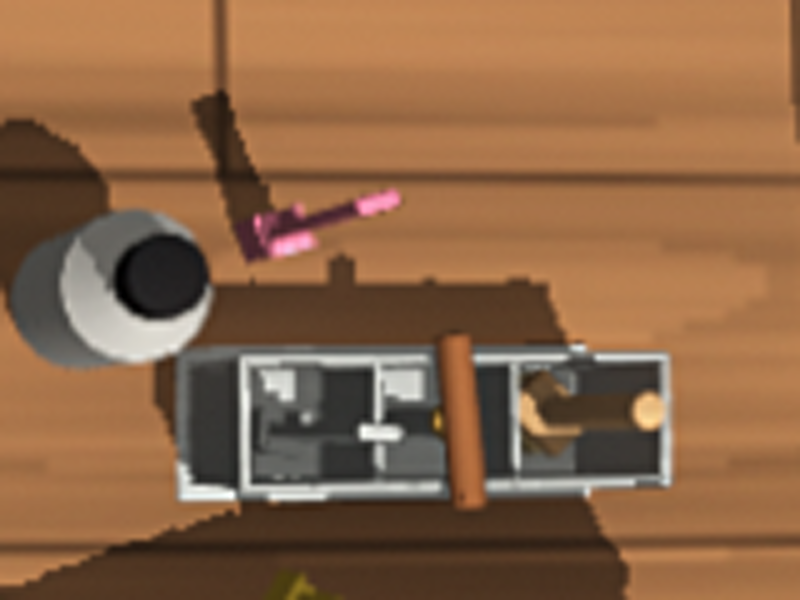

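View pics/s_cad.png

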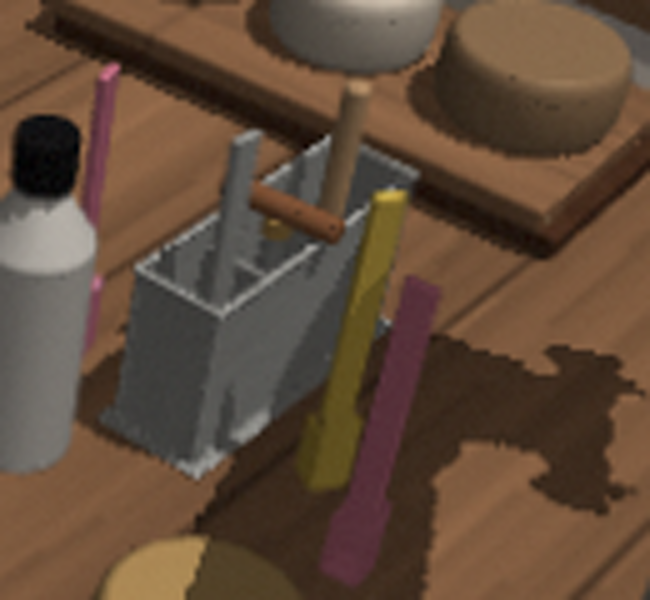

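View pics/t_tray.png

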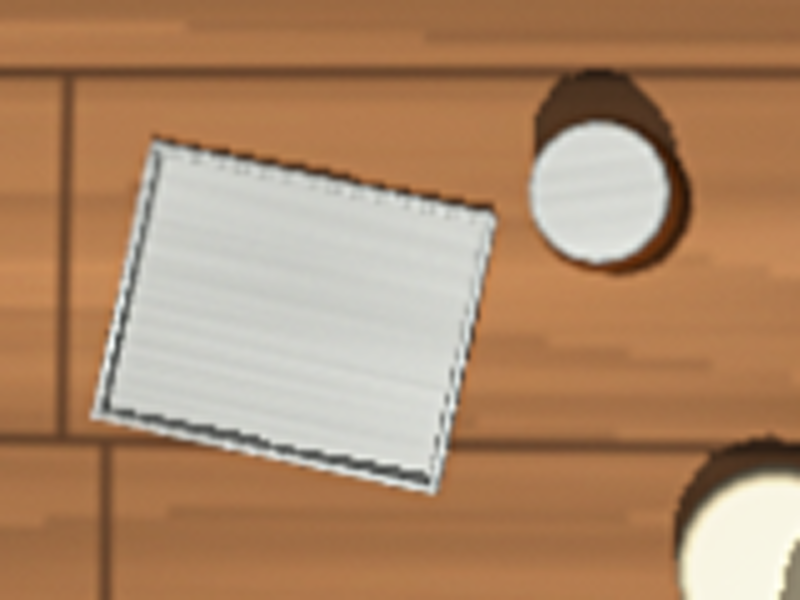

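View pics/s_tray.png

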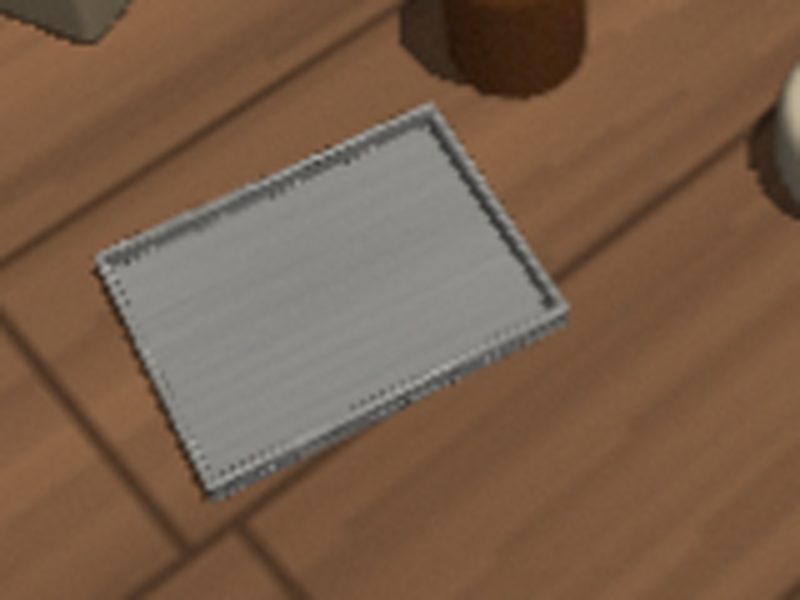

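```bash
cat > m1.py <<'E'
from h import *
import pickle
d=pickle.load(open("c0.pkl","rb"));T=C(d["top"]);S=C(d["side"])
def cr(x,y,ox,oy,f=5): return np.array([ox+(x+.5)/f-.5,oy+(y+.5)/f-.5])
print("captop",tri([(T,cr(207,193,250,150)),(S,cr(261,246,220,140))]),T.atz(cr(207,193,250,150),.131))
print("scooptop",tri([(T,cr(380,433,350,160)),(S,cr(246,137,330,120))]),T.atz(cr(380,433,350,160),.193))
tc=[(153,140),(495,210),(436,490),(95,415)];sc=[(432,107),(568,315),(210,493),(98,258)]
# map correspondences: side order guessed
P=np.array([T.atz(cr(*p,100,180),.014) for p in tc]);Q=np.array([S.atz(cr(*p,140,260),.014) for p in sc])
print("tray top",P.round(4),P.mean(0),"side",Q.round(4),Q.mean(0))
for i,p in enumerate(tc):
  for j,q in enumerate(sc):
    X,r=tri([(T,cr(*p,100,180)),(S,cr(*q,140,260))])
    if np.abs(r).max()<4: print(i,j,X.round(4),r)
# caddy rims
cc=[(240,352),(670,352),(670,488),(240,493)]
P=np.array([T.atz(cr(*p,350,160),.110) for p in cc]);print("caddy",P.round(4),P.mean(0))
# bottle
print("bottle top",tri([(T,cr(162,275,350,160)),(S,cr(597,33,220,140))]))
print("brush",tri([(T,cr(648,410,350,160)),(S,cr(355,88,330,120))]))
for nm,a in dict(jar=((600,192,100,180,.1)),).items(): print(nm,T.atz(cr(*a[:4]),a[4]))
print("pink top",tri([(T,cr(388,200,350,160)),(S,cr(108,70,330,120))]))
for n,u in dict(wheelA=(255,292,.046),wheelB=(337,300,.05)).items(): print(n,T.atz(u[:2],u[2]))
# tub body check
print("plate corners",[T.atz(cr(*p,250,150),.004).round(4) for p in [(103,88),(338,127),(297,358),(62,318)]])
E
python3 m1.py
```

```text
captop (array([0.6000543 , 0.01463383, 0.13181369]), [array([0.2, 0.2]), array([-0.2, -0. ])]) [0.60055833 0.01501672 0.131     ]
scooptop (array([ 0.48003344, -0.24905189,  0.19357738]), [array([0.1, 0.1]), array([-0.1,  0. ])]) [ 0.48027852 -0.2490228   0.193     ]
tray top [[0.5678 0.3867 0.014 ]
 [0.5358 0.2245 0.014 ]
 [0.4066 0.2507 0.014 ]
 [0.4392 0.4125 0.014 ]] [0.48733368 0.31859619 0.014     ] side [[0.5307 0.2252 0.014 ]
 [0.4023 0.2529 0.014 ]
 [0.4368 0.4134 0.014 ]
 [0.5647 0.3861 0.014 ]] [0.48364075 0.31937573 0.014     ]
0 3 [0.5673 0.3864 0.0118] [array([0.4, 0.3]), array([-0.5, -0. ])]
1 0 [0.535  0.2241 0.0093] [array([0.4, 0.4]), array([-0.6, -0. ])]
2 1 [0.4057 0.2512 0.0085] [array([0.2, 0.2]), array([-0.3, -0. ])]
3 2 [0.4388 0.4131 0.0109] [array([0.1, 0.1]), array([-0.2, -0. ])]
caddy [[ 0.5147 -0.2129  0.11  ]
 [ 0.5145 -0.4053  0.11  ]
 [ 0.4555 -0.4045  0.11  ]
 [ 0.4548 -0.2125  0.11  ]] [ 0.48487497 -0.3088132   0.11      ]
bottle top (array([ 0.54073306, -0.15977966,  0.20662504]), [array([0.4, 0.5]), array([-0.5,  0. ])])
brush (array([ 0.48888953, -0.37110556,  0.16766424]), [array([0.1, 0.1]), array([-0.1,  0. ])])
jar [0.53973424 0.16635672 0.1       ]
pink top (array([ 0.57311758, -0.25424656,  0.18967411]), [array([-0.2, -0.2]), array([ 0.2, -0. ])])
wheelA [0.37784453 0.09213203 0.046     ]
wheelB [ 0.36063189 -0.09022648  0.05      ]
plate corners [array([0.664 , 0.0597, 0.004 ]), array([ 0.646 , -0.0501,  0.004 ]), array([ 0.538 , -0.0307,  0.004 ]), array([0.5563, 0.0784, 0.004 ])]
```

```bash
cat > go.py <<'E'
import sys
from h import *
from workcell import bot
# usage: go.py x y z yaw_deg(tool x azimuth)
o=bot.get_obs();p=np.array(o["eef_pos"]);r=R.from_quat(o["tool_rot"])
np.set_printoptions(suppress=True,precision=4)
x=r.apply([1,0,0]);print("t",round(o["clock"],2),"p",p,"yaw",round(np.degrees(np.arctan2(x[1],x[0])),2),"zax",r.apply([0,0,1]),"q",o["joint_pos"],"F",o["ft_force"],"w",o["grip_width"])
if len(sys.argv)>4:
    a=[float(v) for v in sys.argv[1:]]
    t=R.from_euler("z",a[3],degrees=True)*R.from_euler("x",180,degrees=True)
    print("trans",r.inv().apply(np.array(a[:3])-p),"twist",np.degrees((r.inv()*t).as_rotvec()))
E
python3 go.py .6 .0147 .30 91.4
```

```text
t 0.3 p [ 0.2155 -0.4509  0.1989] yaw 25.54 zax [-0.0003  0.0007 -1.    ] q [-1.125   0.2409  0.0046  1.3352  0.      1.5708] F [-0.3835  0.1814 -0.3209] w 0.0853693627596794
trans [ 0.5477 -0.2544 -0.1009] twist [ -0.037   -0.0263 -65.8581]
```

Call:
send_rows:
  deltas:
    - {"grip": 1, "translation": [0, 0, -0.06], "twist": [0, 0, 0]}
    - {"grip": 1, "translation": [0.03, -0.014, -0.1], "twist": [0, 0, -8]}
    - {"grip": 1, "translation": [0.08, -0.037, -0.1], "twist": [0, 0, -18]}
    - {"grip": 1, "translation": [0.135, -0.063, -0.1], "twist": [0, 0, -28]}
    - {"grip": 1, "translation": [0.19, -0.088, -0.1], "twist": [0, 0, -38]}

```text
clock: 0.92
eef_pos: [0.3499, -0.2883, 0.2992]
tool_rot: [0.849, 0.529, 0.0, 0.0]
ft_force: [1.0, -1.5, 0.1]
grip_width: 0.0853
```

```bash
python3 go.py .6 .0147 .26 91.4
```

```text
t 0.93 p [ 0.3499 -0.2883  0.2992] yaw 63.82 zax [ 0.0003  0.0002 -1.    ] q [-0.6895  0.1258  0.1208  1.5657  0.0004  1.3382] F [ 0.9569 -1.5072  0.0797] w 0.0853465445401629
trans [0.3823 0.0907 0.0393] twist [  0.0161  -0.0152 -27.5813]
```

Call:
send_rows:
  deltas:
    - {"grip": 1, "translation": [0.06, 0.014, 0], "twist": [0, 0, -6]}
    - {"grip": 1, "translation": [0.12, 0.0285, 0], "twist": [0, 0, -12]}
    - {"grip": 1, "translation": [0.18, 0.0427, 0], "twist": [0, 0, -18]}
    - {"grip": 1, "translation": [0.24, 0.057, 0], "twist": [0, 0, -24]}
    - {"grip": 1, "translation": [0.3, 0.071, 0.01], "twist": [0, 0, -27.6]}

```text
clock: 1.55
eef_pos: [0.5475, -0.0487, 0.29]
tool_rot: [0.697, 0.717, 0.001, 0.001]
ft_force: [0.8, -1.3, 1.6]
grip_width: 0.0854
```

```bash
python3 go.py .6 .0147 .23 91.4
```

```text
t 1.55 p [ 0.5475 -0.0487  0.29  ] yaw 91.56 zax [ 0.0026 -0.0003 -1.    ] q [-0.0887  0.325   0.3526  1.5958 -0.0001  1.4548] F [ 0.844  -1.2911  1.5895] w 0.08537818099950623
trans [0.062  0.054  0.0601] twist [0.1502 0.0207 0.1621]
```

Call:
send_rows:
  deltas:
    - {"grip": 1, "translation": [0.04, 0.035, 0.02], "twist": [0, 0, 0]}
    - {"grip": 1, "translation": [0.062, 0.054, 0.05], "twist": [0.1, 0, 0.1]}
    - {"grip": 1, "translation": [0.062, 0.054, 0.06], "twist": [0.15, 0, 0.1]}
    - {"grip": 1, "translation": [0.062, 0.054, 0.06], "twist": [0.15, 0, 0.1]}

```text
clock: 2.05
eef_pos: [0.599, 0.0143, 0.2292]
tool_rot: [0.698, 0.716, -0.001, -0.001]
ft_force: [0.4, 0.4, 0.6]
grip_width: 0.0856
```

```bash
python3 - <<'E'
from h import *
import pickle
c=cam("wrist");pickle.dump(c,open("w1.pkl","wb"));cv2.imwrite("pics/w1.png",c["color"])
W=C(c);print(W.p, W.proj([[.6,.0147,.131],[.6,.0147,.115]]))
t=np.linspace(0,6.28,9)
print(W.proj(np.c_[.6+.0305*np.cos(t),.0147+.0305*np.sin(t),0*t+.131]).round(0).tolist())
E
python3 go.py .6 .0147 .098 91.4
```

```text
[0.59698984 0.08964456 0.4034036 ] [[279.38237123 203.7768946 ]
 [279.3253044  199.36437434]]
[[313.0, 205.0], [304.0, 181.0], [280.0, 171.0], [256.0, 180.0], [246.0, 203.0], [256.0, 225.0], [278.0, 235.0], [302.0, 227.0], [313.0, 205.0]]
t 2.1 p [0.5996 0.0138 0.2306] yaw 91.41 zax [-0.0001 -0.0007 -1.    ] q [ 0.0235  0.4371  0.3654  1.4993 -0.0007  1.5697] F [ 0.343  -1.3904 -0.9035] w 0.08513779045144533
trans [0.0009 0.0005 0.1326] twist [-0.0094  0.041   0.0093]
```

View pics/w1.png

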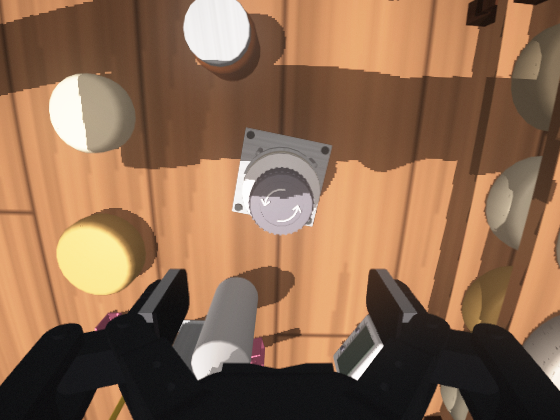

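Call:
send_rows:
  deltas:
    - {"grip": 1, "translation": [0.0015, 0.0015, 0.05], "twist": [0, 0, 0]}
    - {"grip": 1, "translation": [0.0015, 0.0015, 0.09], "twist": [0, 0, 0]}
    - {"grip": 1, "translation": [0.0015, 0.0015, 0.12], "twist": [0, 0, 0]}
    - {"grip": 1, "translation": [0.0015, 0.0015, 0.135], "twist": [0, 0, 0]}
    - {"grip": 1, "translation": [0.0015, 0.0015, 0.1355], "twist": [0, 0, 0]}

```text
clock: 2.72
eef_pos: [0.6009, 0.0145, 0.0955]
tool_rot: [0.699, 0.715, -0.0, 0.0]
ft_force: [0.2, 0.1, 1.1]
grip_width: 0.0855
```

```bash
python3 - <<'E'
from h import *
c=cam("wrist");cv2.imwrite("pics/w2.png",c["color"])
c=cam("side");crop(c["color"],210,130,130,110,6,"s2")
E
python3 go.py .6 .0147 .095 91.4
```

```text
t 2.83 p [0.6022 0.0149 0.097 ] yaw 91.37 zax [ 0.0029 -0.0006 -1.    ] q [ 0.0252  0.4979  0.1113  1.1813 -0.0007  1.572 ] F [-0.029   0.0955  0.076 ] w 0.08524722467211764
trans [-0.0002 -0.0022  0.002 ] twist [ 0.1648  0.0401 -0.0265]
```

View pics/w2.png

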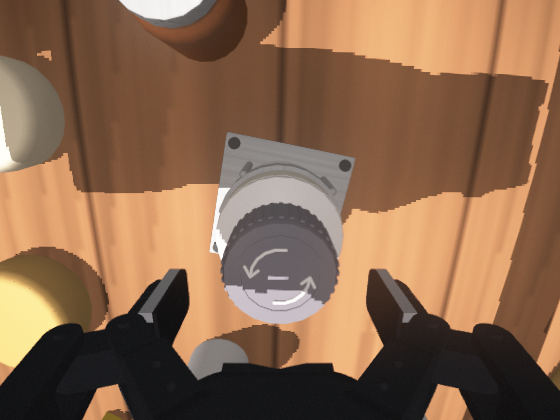

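View pics/s2.png

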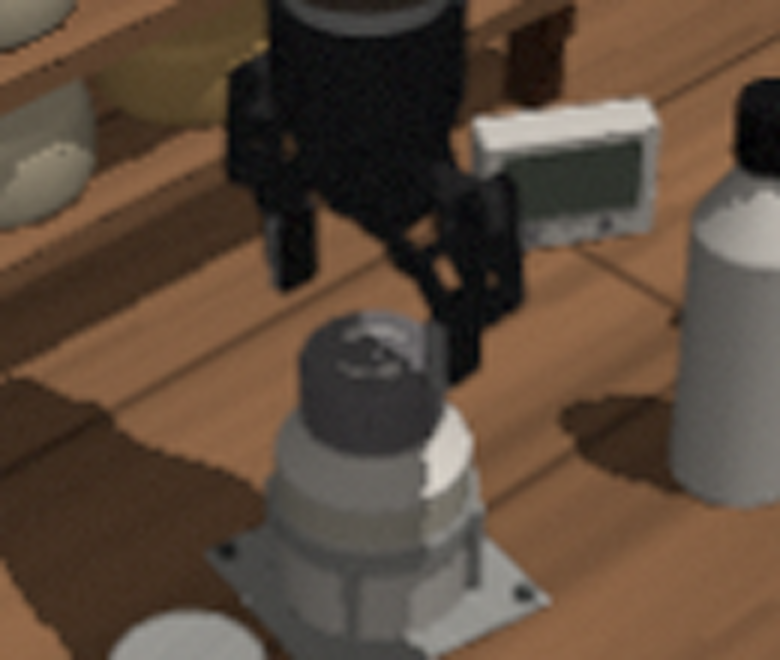

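```bash
python3 - <<'E'
from h import *
import pickle
S=C(cam("side"))
f=lambda X:((S.proj(X)-[210,130]+.5)*6-.5).round()
print("tcp",f([.602,.0149,.0955]),"captop",f([.601,.0147,.131]))
for z in(.096,.109,.115,.125):print(z,f([[.602-.0425,.0149,z],[.602+.0425,.0149,z],[.602-.057,.0149,z],[.602+.057,.0149,z]]).tolist())
W=C(cam("wrist"));print(W.proj([[.602-.0425,.0149,.109],[.602+.0425,.0149,.109],[.602,.0149,.096]]),W.p)
E
python3 go.py
```

```text
tcp [[369. 420.]] captop [[370. 356.]]
0.096 [[439.0, 468.0], [302.0, 373.0], [464.0, 485.0], [280.0, 358.0]]
0.109 [[439.0, 444.0], [302.0, 350.0], [464.0, 461.0], [279.0, 335.0]]
0.115 [[439.0, 433.0], [301.0, 339.0], [464.0, 450.0], [279.0, 324.0]]
0.125 [[440.0, 414.0], [300.0, 320.0], [465.0, 431.0], [278.0, 305.0]]
[[203.91911538 253.90532432]
 [351.275332   257.00508216]
 [277.69210203 246.61457407]] [0.59938145 0.09040305 0.27132329]
t 2.92 p [0.6023 0.0152 0.097 ] yaw 91.39 zax [ 0.0033 -0.0006 -1.    ] q [ 0.0256  0.4978  0.1114  1.1811 -0.0007  1.572 ] F [0.2733 0.2076 0.1707] w 0.08529083999670517
```

```bash
python3 - <<'E'
from h import *
import pickle
d={n:cam(n) for n in("side","top","wrist")}
pickle.dump(d,open("c3.pkl","wb"))
crop(d["side"]["color"],230,130,80,80,9,"s3");crop(d["wrist"]["color"],120,240,300,180,2.6,"w3");crop(d["top"]["color"],240,130,100,110,7,"t3")
W=C(d["wrist"]);t=np.linspace(0,6.28,9)
print(W.proj(np.c_[.601+.0305*np.cos(t),.0147+.0305*np.sin(t),0*t+.131]).round(0).tolist())
E
```

```text
[[337.0, 277.0], [322.0, 237.0], [278.0, 218.0], [233.0, 235.0], [216.0, 274.0], [235.0, 311.0], [275.0, 326.0], [316.0, 312.0], [337.0, 277.0]]
```

View pics/s3.png

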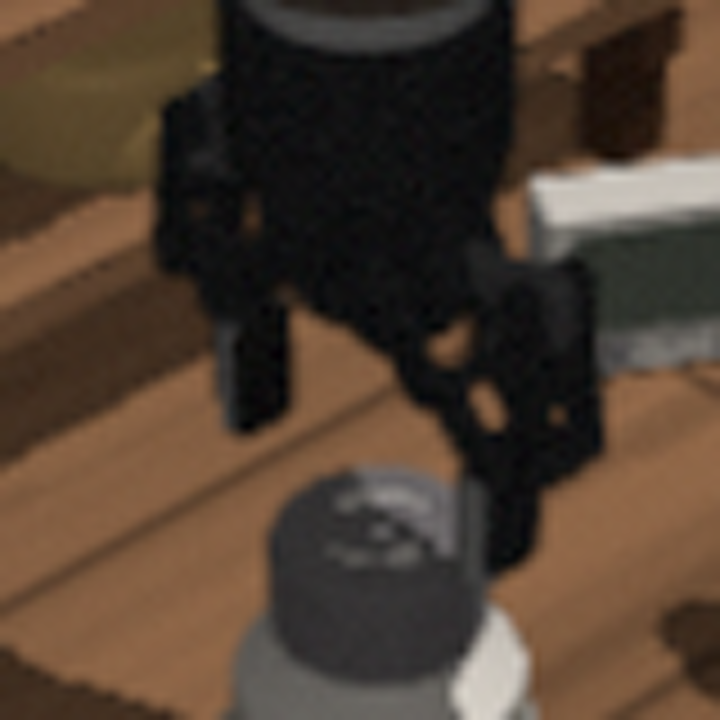

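View pics/w3.png

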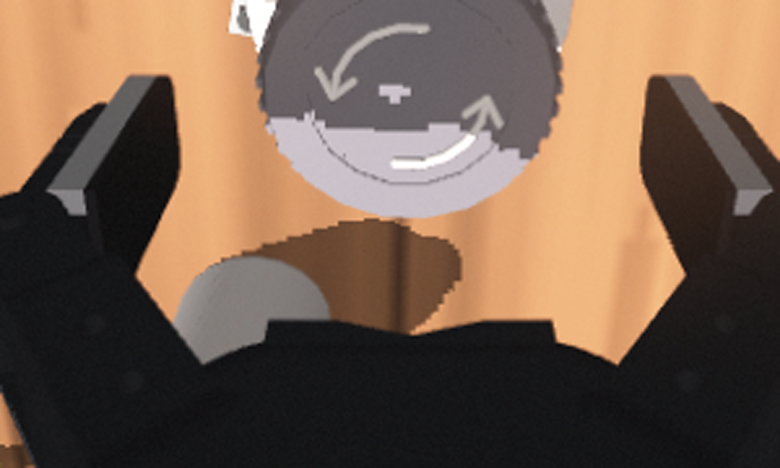

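View pics/t3.png

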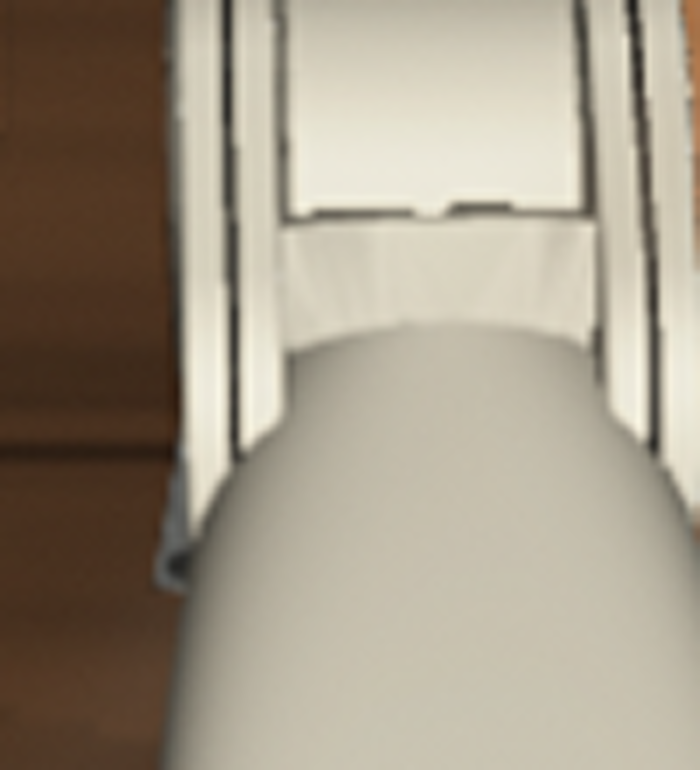

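```bash
python3 - <<'E'
from h import *
import pickle
d=pickle.load(open("c3.pkl","rb"))
W=C(d["wrist"]);S=C(d["side"])
for z in (.096,.109,.12,.13,.14,.15):
  P=np.array([[.602+sx*.0425,.015+sy*.011,z] for sx in(-1,1) for sy in (-1,1)])
  print(z,"side9",((S.proj(P)-[230,130]+.5)*9-.5).round().tolist(),"wr2.6",((W.proj(P)-[120,240]+.5)*2.6-.5).round().tolist())
E
python3 - <<'E'
import cv2
im=cv2.imread('pics/s3.png');cv2.imwrite('pics/s3b.png',cv2.convertScaleAbs(cv2.LUT(im,__import__('numpy').array([min(255,int(255*(i/255)**.4)) for i in range(256)],'uint8'))))
im=cv2.imread('pics/w3.png');cv2.imwrite('pics/w3b.png',cv2.convertScaleAbs(cv2.LUT(im,__import__('numpy').array([min(255,int(255*(i/255)**.4)) for i in range(256)],'uint8'))))
E
```

```text
0.096 side9 [[507.0, 684.0], [450.0, 720.0], [302.0, 544.0], [245.0, 577.0]] wr2.6 [[234.0, 58.0], [230.0, -28.0], [587.0, 65.0], [596.0, -20.0]]
0.109 side9 [[508.0, 648.0], [450.0, 685.0], [301.0, 509.0], [243.0, 542.0]] wr2.6 [[223.0, 83.0], [218.0, -8.0], [600.0, 91.0], [610.0, 1.0]]
0.12 side9 [[508.0, 618.0], [450.0, 654.0], [300.0, 478.0], [242.0, 512.0]] wr2.6 [[211.0, 108.0], [206.0, 12.0], [611.0, 116.0], [622.0, 21.0]]
0.13 side9 [[509.0, 589.0], [450.0, 625.0], [299.0, 451.0], [241.0, 484.0]] wr2.6 [[200.0, 133.0], [193.0, 32.0], [623.0, 142.0], [635.0, 42.0]]
0.14 side9 [[509.0, 561.0], [450.0, 597.0], [298.0, 422.0], [240.0, 455.0]] wr2.6 [[187.0, 161.0], [179.0, 55.0], [636.0, 170.0], [650.0, 65.0]]
0.15 side9 [[510.0, 532.0], [450.0, 568.0], [297.0, 394.0], [238.0, 427.0]] wr2.6 [[173.0, 193.0], [163.0, 82.0], [651.0, 202.0], [667.0, 92.0]]
```

View pics/s3b.png

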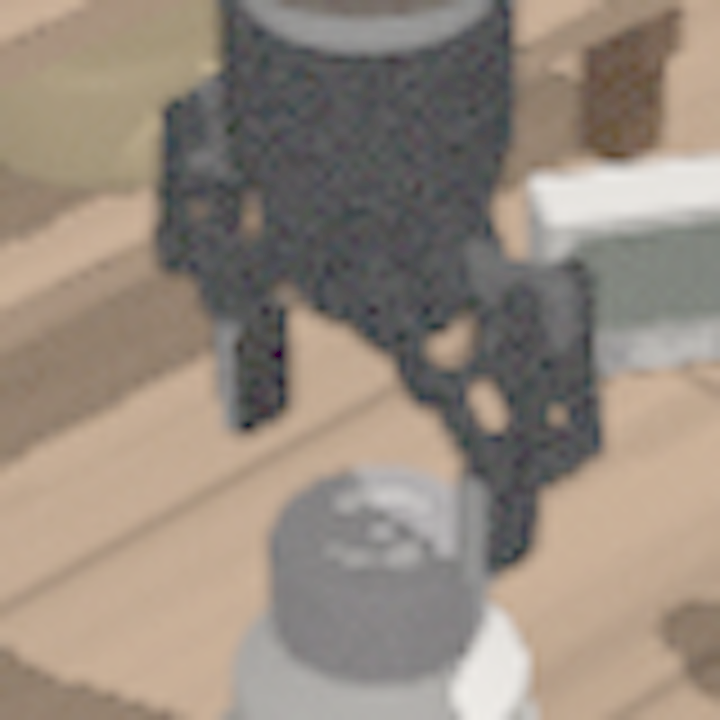

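View pics/w3b.png

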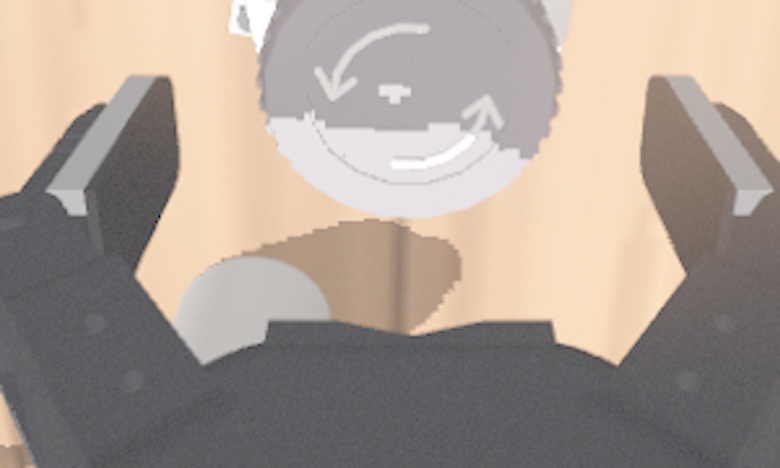

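Call:
send_rows:
  deltas:
    - {"grip": 0.7, "translation": [0, -0.001, -0.05], "twist": [0, 0, 0]}
    - {"grip": 0.7, "translation": [0, -0.001, -0.05], "twist": [0, 0, 0]}
    - {"grip": 0.7, "translation": [0, -0.001, -0.05], "twist": [0, 0, 0]}
    - {"grip": 0.7, "translation": [0, -0.001, -0.05], "twist": [0, 0, 0]}

```text
clock: 3.58
eef_pos: [0.5998, 0.0154, 0.1451]
tool_rot: [0.698, 0.716, -0.0, 0.0]
ft_force: [0.3, -0.3, 0.2]
grip_width: 0.0599
```

```bash
python3 go.py; python3 - <<'E'
from h import *
import pickle
lut=np.array([min(255,int(255*(i/255)**.4)) for i in range(256)],'uint8')
d={n:cam(n) for n in("side","wrist")}
pickle.dump(d,open("c4.pkl","wb"))
crop(cv2.LUT(d["side"]["color"],lut),230,110,80,80,9,"s4");crop(cv2.LUT(d["wrist"]["color"],lut),120,240,300,180,2.6,"w4")
E
python3 go.py
```

```text
t 3.58 p [0.5998 0.0154 0.1451] yaw 91.42 zax [-0.0002 -0.0007 -1.    ] q [ 0.026   0.4656  0.1886  1.294  -0.0007  1.5721] F [ 0.3299 -0.2749  0.1565] w 0.059898748843223826
t 3.67 p [0.5999 0.0154 0.145 ] yaw 91.42 zax [-0.0004 -0.0007 -1.    ] q [ 0.026   0.4659  0.1888  1.294  -0.0007  1.5721] F [-0.2033  0.2986  0.0971] w 0.059958373399463846
```

View pics/s4.png

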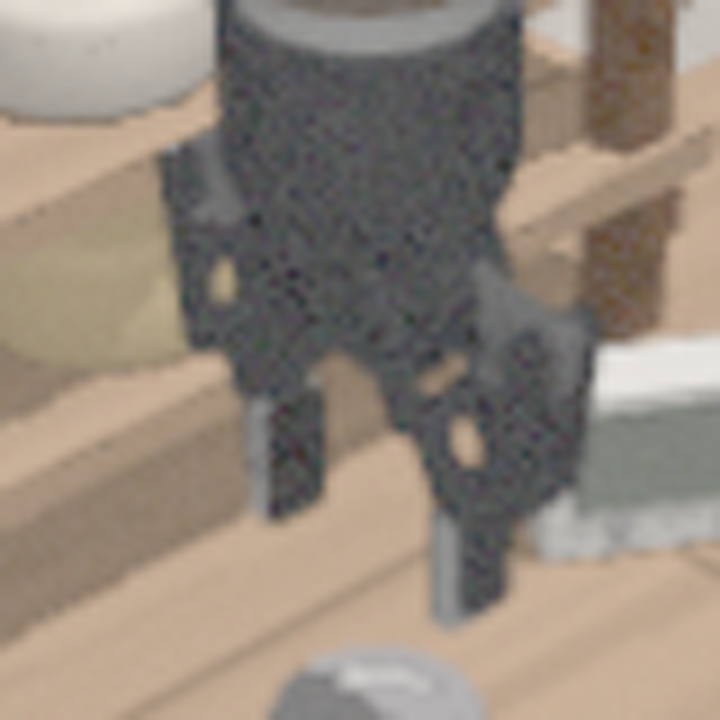

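View pics/w4.png

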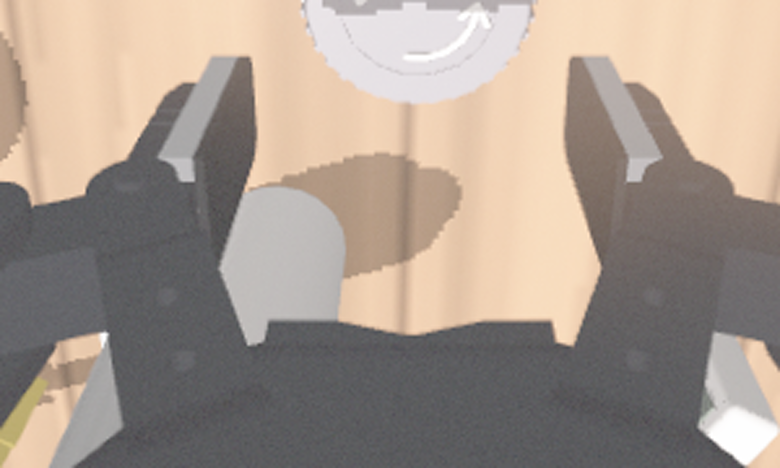

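```bash
python3 - <<'E'
from h import *
import pickle
d=pickle.load(open("c4.pkl","rb"))
W=C(d["wrist"]);S=C(d["side"])
s=lambda x,y:np.array([230+(x+.5)/9-.5,110+(y+.5)/9-.5]); w=lambda x,y:np.array([120+(x+.5)/2.6-.5,240+(y+.5)/2.6-.5])
print("low+",tri([(S,s(435,625)),(W,w(248,57))]));print("high+",tri([(S,s(270,520)),(W,w(572,57))]));print("high-",tri([(S,s(322,487)),(W,w(566,137))]))
d=pickle.load(open("c3.pkl","rb"))
W=C(d["wrist"]);S=C(d["side"]);s=lambda x,y:np.array([230+(x+.5)/9-.5,130+(y+.5)/9-.5])
print("open high+",tri([(S,s(242,435)),(W,w(653,75))]),"high-",tri([(S,s(287,403)),(W,w(640,165))]))
E
```

```text
low+ (array([0.5687104 , 0.02327759, 0.18386605]), [array([-0.2,  0.1]), array([-0.3,  0.9])])
high+ (array([0.62789521, 0.02762481, 0.18893315]), [array([-0.1,  0. ]), array([-0.1,  0.3])])
high- (array([0.6275459 , 0.01070447, 0.19063229]), [array([-0.5,  0.4]), array([-1. ,  3.1])])
open high+ (array([0.64170037, 0.02808181, 0.14936439]), [array([-0.3,  0.1]), array([-0.8,  1.6])]) high- (array([0.64060984, 0.01227351, 0.15252797]), [array([-0.3,  0.2]), array([-0.5,  2. ])])
```

Call:
send_rows:
  deltas:
    - {"grip": 1, "translation": [0, 0.001, 0], "twist": [0, 0, 0]}
    - {"grip": 1, "translation": [0, 0.001, 0.02], "twist": [0, 0, 0]}
    - {"grip": 1, "translation": [0, 0.001, 0.047], "twist": [0, 0, 0]}
    - {"grip": 0.6, "translation": [0, 0.001, 0.047], "twist": [0, 0, 0]}
    - {"grip": 0.6, "translation": [0, 0.001, 0.047], "twist": [0, 0, 0]}

```text
clock: 4.3
eef_pos: [0.6013, 0.0153, 0.0986]
tool_rot: [0.698, 0.716, -0.0, 0.0]
ft_force: [0.3, 0.4, 0.8]
grip_width: 0.052
```

Call:
send_rows:
  deltas:
    - {"grip": 0.6, "translation": [0, 0, 0], "twist": [0, 0, 0]}
    - {"grip": 0.6, "translation": [0, 0, 0], "twist": [0, 0, 0]}

```text
clock: 4.55
eef_pos: [0.6021, 0.0154, 0.0998]
tool_rot: [0.698, 0.716, 0.001, 0.001]
ft_force: [0.7, -0.4, 0.1]
grip_width: 0.0511
```

Call:
send_rows:
  deltas:
    - {"grip": 1, "translation": [0, -0.001, 0], "twist": [0, 0, 0]}
    - {"grip": 1, "translation": [0, -0.001, 0], "twist": [0, 0, 0]}
    - {"grip": 1, "translation": [0, -0.001, 0.02], "twist": [0, 0, 0]}
    - {"grip": 1, "translation": [0, -0.001, 0.04], "twist": [0, 0, 0]}
    - {"grip": 1, "translation": [0, -0.001, 0.044], "twist": [0, 0, 0]}

```text
clock: 5.18
eef_pos: [0.5998, 0.0153, 0.0543]
tool_rot: [0.698, 0.716, -0.001, -0.0]
ft_force: [0.4, -0.6, 0.8]
grip_width: 0.0851
```

```bash
cat > look.py <<'E'
from h import *
import pickle,sys
tag=sys.argv[1]; 
lut=np.array([min(255,int(255*(i/255)**.5)) for i in range(256)],'uint8')
for a in sys.argv[2:]:
    n,x,y,w,h,f=a.split(",");c=cam(n);pickle.dump(c,open(f"{tag}_{n}.pkl","wb"));crop(cv2.LUT(c["color"],lut),int(x),int(y),int(w),int(h),float(f),f"{tag}_{n}")
E
python3 look.py a side,220,120,100,90,7 wrist,0,0,560,420,1; python3 go.py
```

```text
t 5.28 p [0.6009 0.0153 0.0555] yaw 91.42 zax [ 0.0013 -0.0007 -1.    ] q [ 0.0259  0.5306  0.0506  1.0895 -0.0007  1.572 ] F [ 0.5586 -0.355   1.303 ] w 0.08536151507483945
```

View pics/a_side.png

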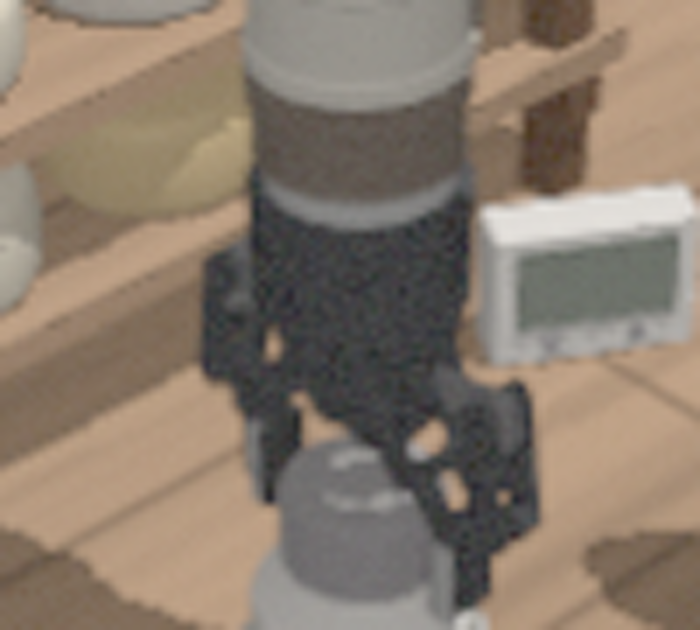

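View pics/a_wrist.png

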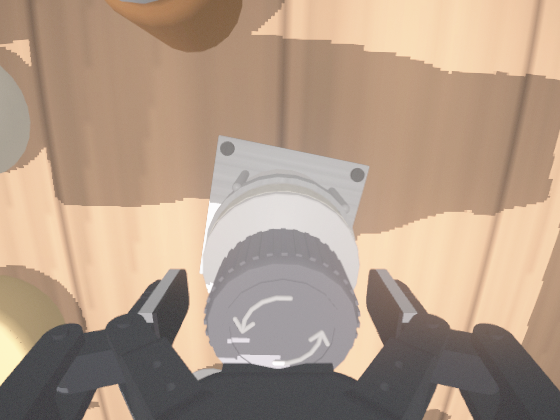

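Call:
send_rows:
  deltas:
    - {"grip": 0, "translation": [0, 0, 0], "twist": [0, 0, 0]}
    - {"grip": 0, "translation": [0, 0, 0], "twist": [0, 0, 0]}
    - {"grip": 0, "translation": [0, 0, 0], "twist": [0, 0, 0]}
    - {"grip": 0, "translation": [0, 0, 0], "twist": [0, 0, 0]}

```text
clock: 5.78
eef_pos: [0.6019, 0.0153, 0.0571]
tool_rot: [0.698, 0.716, 0.001, 0.002]
ft_force: [-1.3, -0.2, 5.7]
grip_width: 0.0611
```

```bash
python3 look.py b side,220,120,100,90,7 wrist,0,0,560,420,1; python3 go.py
```

```text
t 5.88 p [0.6019 0.0154 0.0571] yaw 91.41 zax [ 0.004  -0.0005 -1.    ] q [ 0.0259  0.5289  0.0521  1.0899 -0.0006  1.572 ] F [-1.002  -0.4106  5.2439] w 0.06092789752098498
```

View pics/b_side.png

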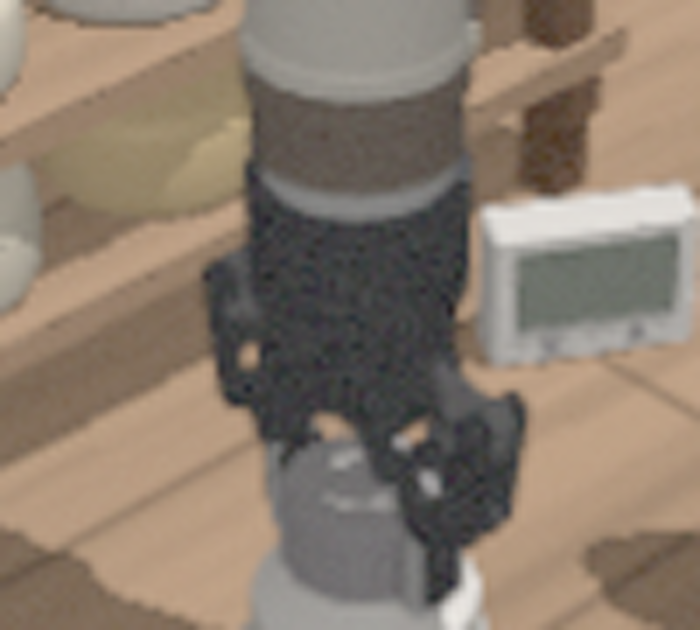

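View pics/b_wrist.png

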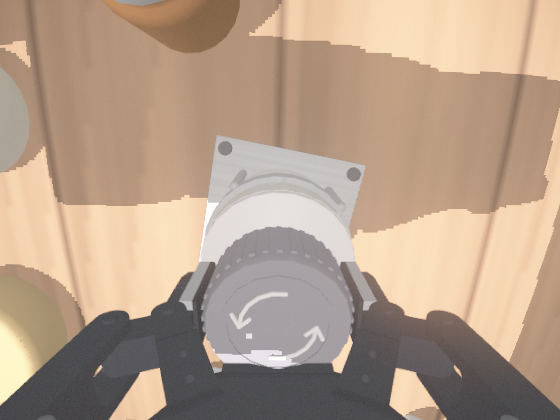

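Call:
send_rows:
  deltas:
    - {"grip": 0, "translation": [0, 0, 0.003], "twist": [0, 0, 0]}
    - {"grip": 0, "translation": [0, 0, 0.006], "twist": [0, 0, 0]}
    - {"grip": 0, "translation": [0, 0, 0.006], "twist": [0, 0, 0]}

```text
clock: 6.25
eef_pos: [0.602, 0.0154, 0.0533]
tool_rot: [0.698, 0.716, 0.002, 0.002]
ft_force: [-5.4, -0.0, 12.5]
grip_width: 0.0609
```

Call:
send_rows:
  deltas:
    - {"grip": 0, "translation": [0, -0.0005, 0.003], "twist": [0, 0, 0]}
    - {"grip": 0, "translation": [0, -0.0005, 0.0045], "twist": [0, 0, 0]}
    - {"grip": 0, "translation": [0, -0.0005, 0.0045], "twist": [0, 0, 0]}

```text
clock: 6.62
eef_pos: [0.6022, 0.0154, 0.0516]
tool_rot: [0.698, 0.716, 0.003, 0.003]
ft_force: [-4.7, 0.1, 13.3]
grip_width: 0.0612
```

Call:
send_rows:
  deltas:
    - {"grip": 0, "translation": [0, -0.001, 0.0035], "twist": [0, 0, -8]}
    - {"grip": 0, "translation": [0, -0.001, 0.0035], "twist": [0, 0, -16]}
    - {"grip": 0, "translation": [0, -0.001, 0.0035], "twist": [0, 0, -24]}
    - {"grip": 0, "translation": [0, -0.001, 0.0035], "twist": [0, 0, -30]}

```text
clock: 7.12
eef_pos: [0.6038, 0.0156, 0.0519]
tool_rot: [0.488, 0.873, 0.004, 0.006]
ft_force: [-2.3, 0.9, 13.6]
grip_width: 0.0613
```

```bash
python3 look.py c wrist,0,0,560,420,1; python3 go.py .601 .0154 .0515 154.4
```

```text
t 7.17 p [0.6037 0.0156 0.0518] yaw 121.74 zax [ 0.0147  0.0001 -0.9999] q [ 0.026   0.5286  0.0365  1.0639 -0.0003  1.0428] F [-1.0124  0.9833 13.146 ] w 0.06113759753177594
trans [ 0.0013 -0.0025  0.0003] twist [  0.5765   0.6309 -32.6547]
```

View pics/c_wrist.png

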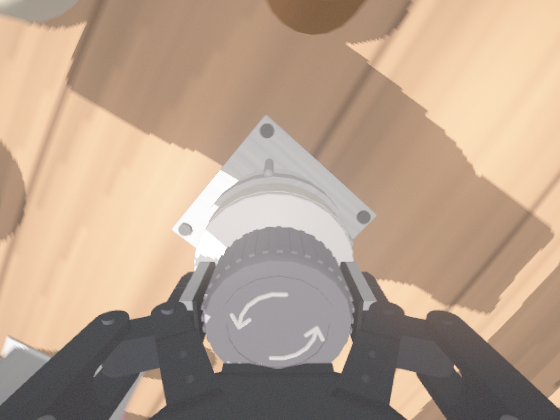

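Call:
send_rows:
  deltas:
    - {"grip": 0, "translation": [0.0005, -0.001, 0.0035], "twist": [0.3, 0.3, -8]}
    - {"grip": 0, "translation": [0.0005, -0.001, 0.0035], "twist": [0.3, 0.3, -16]}
    - {"grip": 0, "translation": [0.0005, -0.001, 0.0035], "twist": [0.3, 0.3, -24]}
    - {"grip": 0, "translation": [0.0005, -0.001, 0.0035], "twist": [0.3, 0.3, -33]}
    - {"grip": 0, "translation": [0.0005, -0.001, 0.0025], "twist": [0.3, 0.3, -33]}

```text
clock: 7.8
eef_pos: [0.6025, 0.0162, 0.0516]
tool_rot: [0.218, 0.976, 0.001, 0.004]
ft_force: [-4.5, 0.8, 10.2]
grip_width: 0.0608
```

```bash
python3 look.py d wrist,0,0,560,420,1; python3 go.py .601 .0154 .09 154.4
```

```text
t 7.85 p [0.6026 0.0162 0.0517] yaw 154.8 zax [ 0.0086  0.0009 -1.    ] q [0.0265 0.5314 0.041  1.0718 0.0007 0.4663] F [-5.0579  0.6102 12.2043] w 0.06082152482394676
trans [ 0.0008 -0.0012 -0.0383] twist [0.2571 0.4232 0.4014]
```

View pics/d_wrist.png

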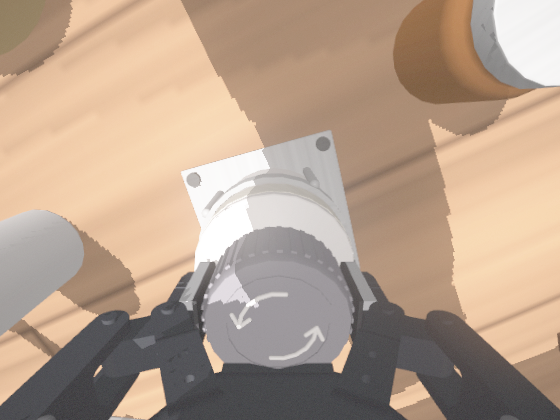

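Call:
send_rows:
  deltas:
    - {"grip": 0, "translation": [0, -0.0005, -0.006], "twist": [0.3, 0.4, 0]}
    - {"grip": 0, "translation": [0, -0.001, -0.014], "twist": [0.3, 0.4, 0]}
    - {"grip": 0, "translation": [0, -0.001, -0.024], "twist": [0.3, 0.4, 0]}
    - {"grip": 0, "translation": [0, -0.001, -0.035], "twist": [0.3, 0.4, 0]}
    - {"grip": 0, "translation": [0, -0.001, -0.05], "twist": [0.3, 0.4, 0]}

```text
clock: 8.48
eef_pos: [0.6014, 0.0152, 0.1021]
tool_rot: [0.218, 0.976, -0.001, -0.0]
ft_force: [0.4, 0.8, -0.6]
grip_width: 0.0609
```

```bash
python3 look.py e wrist,0,0,560,420,1 side,190,100,130,110,6; python3 go.py .487 .319 .09 154.4
```

```text
t 8.57 p [0.6034 0.0153 0.1042] yaw 154.8 zax [ 0.0043 -0.0008 -1.    ] q [ 0.0258  0.4938  0.1243  1.197  -0.0009  0.4656] F [ 0.7869 -0.4115 -0.9402] w 0.060841272598434394
trans [0.2347 0.2253 0.0134] twist [0.0642 0.2419 0.3998]
```

View pics/e_wrist.png

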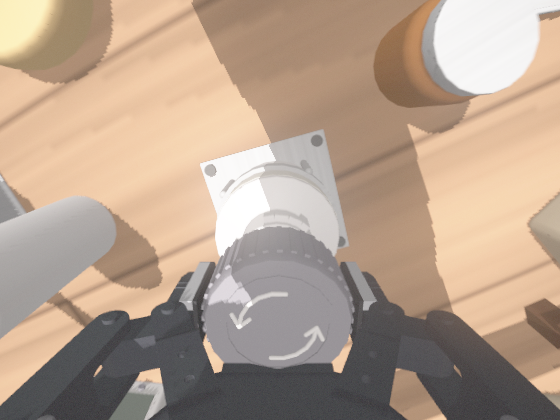

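View pics/e_side.png

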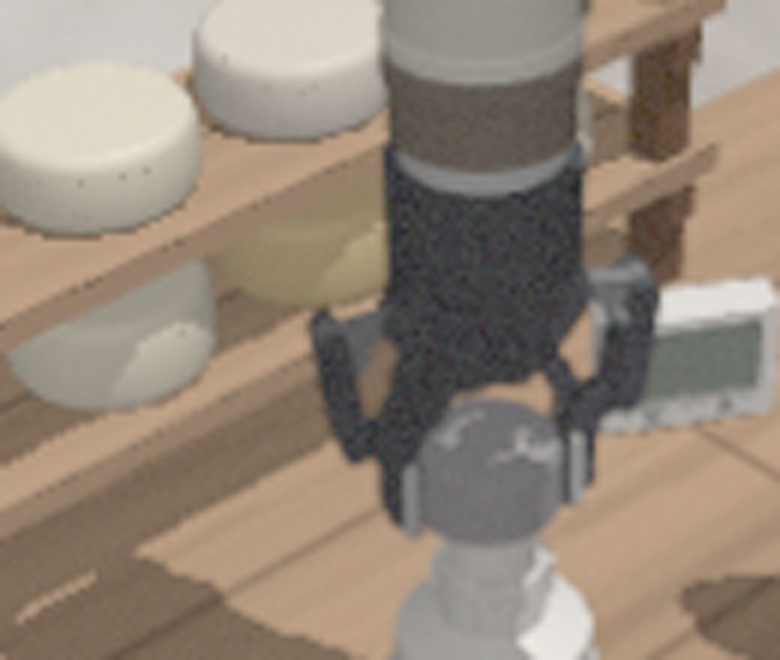

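```bash
python3 - <<'E'
from h import *
import pickle
S=C(pickle.load(open("e_side.pkl","rb")));c=np.array([.6025,.0153])
a=np.radians(64.8);u=np.array([np.cos(a),np.sin(a)]);v=np.array([np.cos(a+np.pi/2),np.sin(a+np.pi/2)])
for z in(.135,.14,.145,.15,.155):
  P=[np.r_[c+s*.0305*u+t*.011*v,z] for s in(-1,1) for t in(-1,1)]
  print(z,((S.proj(P)-[190,100]+.5)*6-.5).round().tolist())
t=np.linspace(0,6.283,200)
for z in(.135,.14,.145,.15,.178):
  q=((S.proj(np.c_[c[0]+.0305*np.cos(t),c[1]+.0305*np.sin(t),0*t+z])-[190,100]+.5)*6-.5);print("rim bottom",z,q[:,1].max().round(),"top",q[:,1].min().round(),"x",q[:,0].min().round(),q[:,0].max().round())
crop(cv2.LUT(S.img,np.array([min(255,int(255*(i/255)**.4)) for i in range(256)],'uint8')),245,150,55,50,14,"e2")
E
```

```text
0.135 [[548.0, 497.0], [565.0, 528.0], [408.0, 526.0], [423.0, 558.0]]
0.14 [[548.0, 488.0], [565.0, 519.0], [408.0, 516.0], [423.0, 548.0]]
0.145 [[548.0, 478.0], [565.0, 509.0], [407.0, 507.0], [422.0, 539.0]]
0.15 [[548.0, 469.0], [566.0, 500.0], [407.0, 497.0], [422.0, 529.0]]
0.155 [[548.0, 459.0], [566.0, 490.0], [407.0, 488.0], [422.0, 519.0]]
rim bottom 0.135 574.0 top 482.0 x 413.0 561.0
rim bottom 0.14 565.0 top 473.0 x 412.0 561.0
rim bottom 0.145 555.0 top 463.0 x 412.0 561.0
rim bottom 0.15 546.0 top 453.0 x 411.0 561.0
rim bottom 0.178 490.0 top 399.0 x 409.0 561.0
```

View pics/e2.png

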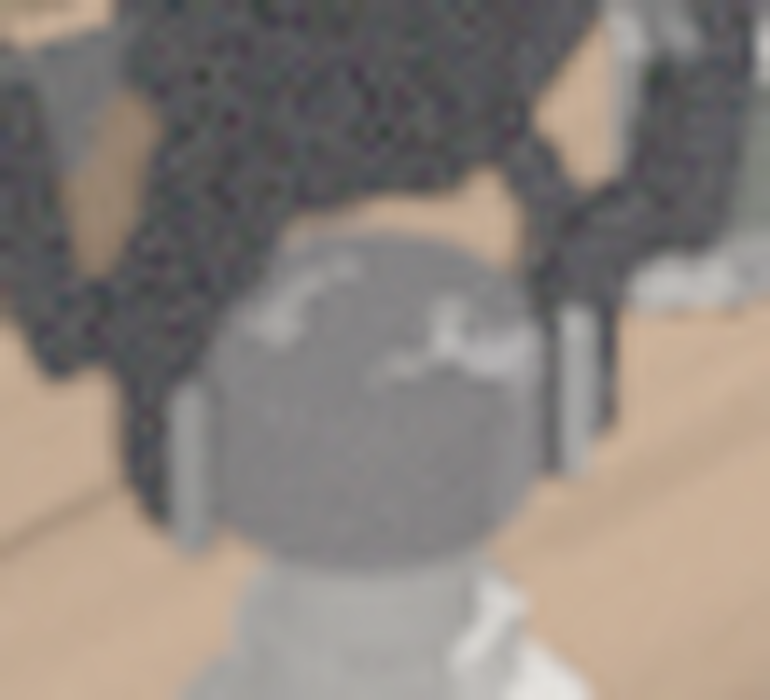

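```bash
python3 go.py .487 .319 .104 168.7
```

```text
t 8.57 p [0.6034 0.0153 0.1042] yaw 154.8 zax [ 0.0043 -0.0008 -1.    ] q [ 0.0258  0.4938  0.1243  1.197  -0.0009  0.4656] F [ 0.7869 -0.4115 -0.9402] w 0.060841272598434394
trans [ 0.2346  0.2253 -0.0006] twist [  0.0337   0.2486 -13.9002]
```

Call:
send_rows:
  deltas:
    - {"grip": 0, "translation": [0.02, 0.02, -0.012], "twist": [0, 0.2, -2]}
    - {"grip": 0, "translation": [0.055, 0.053, -0.015], "twist": [0, 0.2, -5]}
    - {"grip": 0, "translation": [0.095, 0.091, -0.015], "twist": [0, 0.2, -8]}
    - {"grip": 0, "translation": [0.135, 0.13, -0.015], "twist": [0, 0.2, -11]}
    - {"grip": 0, "translation": [0.175, 0.168, -0.01], "twist": [0, 0.2, -14]}

```text
clock: 9.2
eef_pos: [0.5162, 0.2435, 0.114]
tool_rot: [0.097, 0.995, 0.001, 0.001]
ft_force: [0.4, -0.3, -0.7]
grip_width: 0.0613
```

```bash
python3 go.py .487 .319 .06 168.7
```

```text
t 9.2 p [0.5162 0.2435 0.114 ] yaw 168.88 zax [ 0.0023  0.0009 -1.    ] q [ 0.4408  0.4256  0.0423  1.185  -0.0001  0.6349] F [ 0.4305 -0.347  -0.726 ] w 0.0613285422523274
trans [0.0434 0.0684 0.054 ] twist [0.0789 0.1204 0.1755]
```

Call:
send_rows:
  deltas:
    - {"grip": 0, "translation": [0.02, 0.033, 0], "twist": [0, 0.1, 0.2]}
    - {"grip": 0, "translation": [0.038, 0.06, 0.015], "twist": [0, 0.1, 0.2]}
    - {"grip": 0, "translation": [0.0434, 0.0684, 0.045], "twist": [0, 0.1, 0.2]}
    - {"grip": 0, "translation": [0.0434, 0.0684, 0.085], "twist": [0, 0.1, 0.2]}
    - {"grip": 0, "translation": [0.0434, 0.0684, 0.094], "twist": [0, 0.1, 0.2]}

```text
clock: 9.82
eef_pos: [0.4845, 0.3177, 0.0171]
tool_rot: [0.098, 0.995, -0.001, -0.002]
ft_force: [-0.2, 0.0, -0.2]
grip_width: 0.0612
```

```bash
python3 look.py f wrist,0,0,560,420,1 side,120,190,160,150,5; python3 go.py .487 .319 -0.035 168.7
```

```text
t 9.93 p [0.4863 0.3184 0.0192] yaw 168.67 zax [-0.0015 -0.0001 -1.    ] q [ 0.5793  0.5338 -0.0504  0.9879  0.0007  0.7771] F [-0.3688 -0.3956 -0.6652] w 0.06088153586101987
trans [-0.0006  0.0007  0.0542] twist [-0.0253 -0.0854 -0.0345]
```

View pics/f_wrist.png

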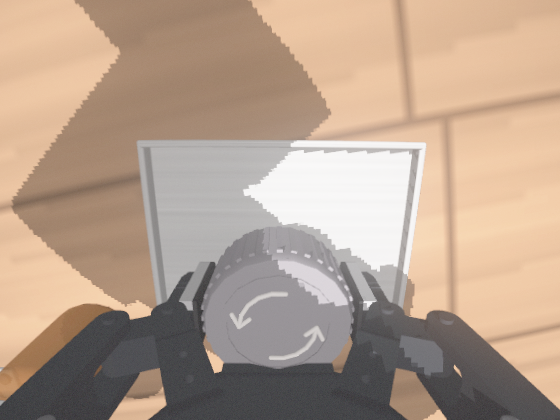

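View pics/f_side.png

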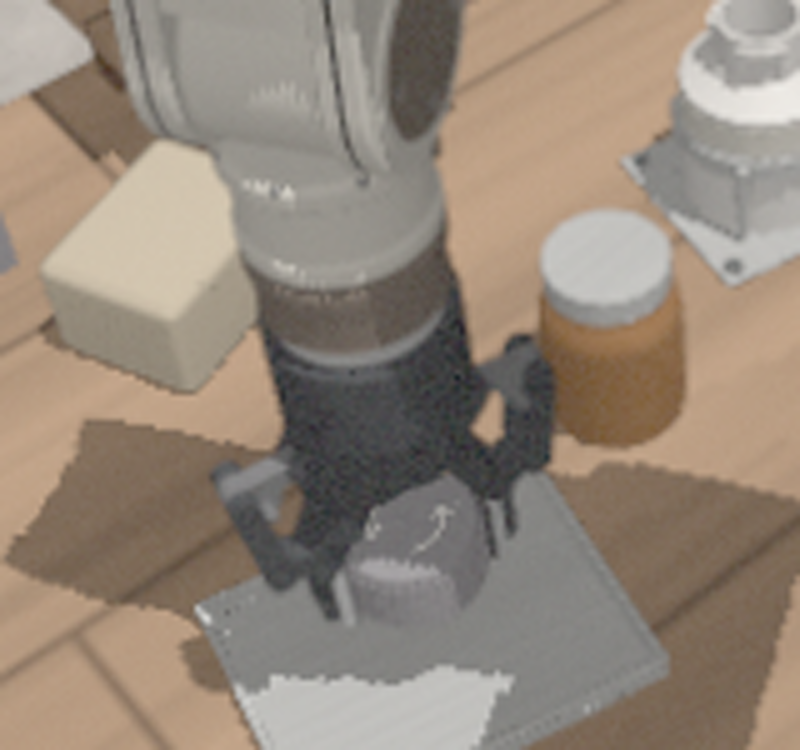

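Call:
send_rows:
  deltas:
    - {"grip": 0, "translation": [0, 0, 0.025], "twist": [0, 0, 0]}
    - {"grip": 0, "translation": [0, 0, 0.04], "twist": [0, 0, 0]}
    - {"grip": 0, "translation": [0, 0, 0.048], "twist": [0, 0, 0]}
    - {"grip": 0, "translation": [0, 0, 0.05], "twist": [0, 0, 0]}

```text
clock: 10.42
eef_pos: [0.4865, 0.3184, -0.0307]
tool_rot: [0.099, 0.995, -0.0, -0.001]
ft_force: [0.2, 0.1, 0.5]
grip_width: 0.061
```

```bash
python3 look.py g side,160,250,80,80,9; python3 go.py .487 .319 -0.039 168.7
```

```text
t 10.47 p [ 0.4866  0.3185 -0.0307] yaw 168.65 zax [-0.0012  0.0001 -1.    ] q [ 0.5792  0.5925 -0.0996  0.8797  0.0007  0.7772] F [ 0.3383  0.0028 -0.1833] w 0.061065625022403106
trans [-0.0003  0.0006  0.0083] twist [-0.01   -0.066  -0.0459]
```

View pics/g_side.png

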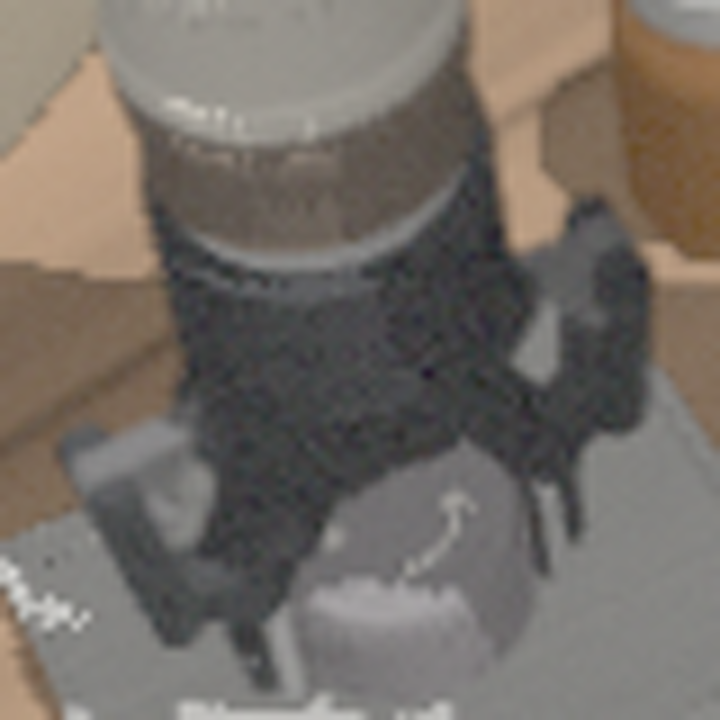

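Step down gently until there is contact force.

Call:
send_rows:
  deltas:
    - {"grip": 0, "translation": [0, 0, 0.002], "twist": [0, 0, 0]}
    - {"grip": 0, "translation": [0, 0, 0.004], "twist": [0, 0, 0]}
    - {"grip": 0, "translation": [0, 0, 0.005], "twist": [0, 0, 0]}

```text
clock: 10.85
eef_pos: [0.487, 0.3188, -0.0343]
tool_rot: [0.099, 0.995, 0.0, -0.0]
ft_force: [-2.5, -0.8, 12.0]
grip_width: 0.0611
```

```bash
python3 look.py h side,180,300,50,40,14 wrist,180,220,200,150,4; python3 go.py; python3 - <<'E'
from h import *
import pickle
S=C(pickle.load(open("h_side.pkl","rb")));t=np.linspace(0,6.283,200)
for z in(.003,.006,.009,.012,.035,.041):
  q=((S.proj(np.c_[.4855+.0305*np.cos(t),.3185+.0305*np.sin(t),0*t+z])-[180,300]+.5)*14-.5);print("rim",z,"bot",q[:,1].max().round(),"top",q[:,1].min().round(),"x",q[:,0].min().round(),q[:,0].max().round())
E
```

```text
t 10.95 p [ 0.487   0.3188 -0.0342] yaw 168.66 zax [ 0.0002  0.0008 -1.    ] q [ 0.5793  0.5969 -0.1028  0.8706  0.0005  0.7772] F [-2.2991 -0.378   6.1501] w 0.06082048244963349
rim 0.003 bot 442.0 top 110.0 x 172.0 563.0
rim 0.006 bot 432.0 top 99.0 x 169.0 561.0
rim 0.009 bot 421.0 top 88.0 x 167.0 559.0
rim 0.012 bot 410.0 top 77.0 x 164.0 557.0
rim 0.035 bot 326.0 top -9.0 x 142.0 542.0
rim 0.041 bot 303.0 top -33.0 x 136.0 538.0
```

View pics/h_side.png

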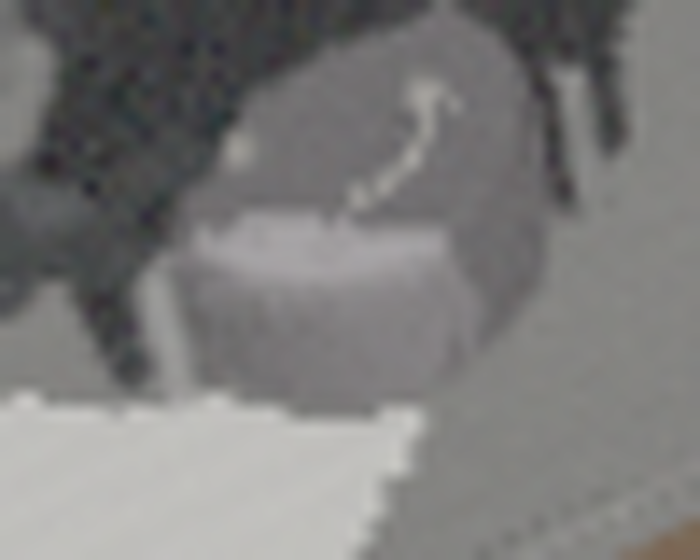

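View pics/h_wrist.png

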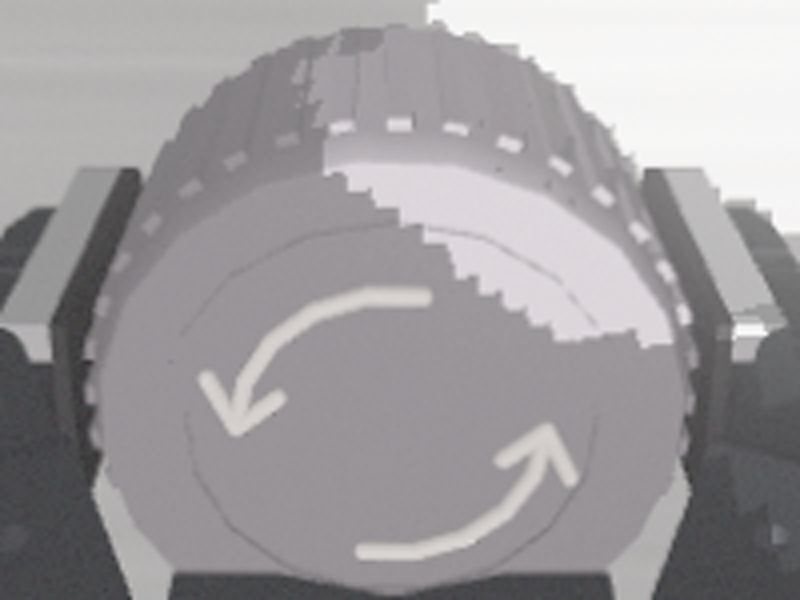

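Call:
send_rows:
  deltas:
    - {"grip": 0.74, "translation": [0, 0, 0], "twist": [0, 0, 0]}
    - {"grip": 0.76, "translation": [0, 0, 0], "twist": [0, 0, 0]}
    - {"grip": 0.8, "translation": [0, 0, 0], "twist": [0, 0, 0]}
    - {"grip": 0.9, "translation": [0, 0, 0], "twist": [0, 0, 0]}
    - {"grip": 0.95, "translation": [0, 0, 0], "twist": [0, 0, 0]}

```text
clock: 11.58
eef_pos: [0.4869, 0.3187, -0.0344]
tool_rot: [0.099, 0.995, 0.0, -0.0]
ft_force: [0.6, -0.3, 0.0]
grip_width: 0.0812
```

```bash
python3 look.py i side,160,270,80,70,9 wrist,0,0,560,420,1; python3 go.py
```

```text
t 11.68 p [ 0.487   0.3188 -0.0343] yaw 168.66 zax [ 0.      0.0006 -1.    ] q [ 0.5793  0.5971 -0.1028  0.8705  0.0005  0.7772] F [ 0.7738  0.8418 -0.1754] w 0.08081986473807372
```

View pics/i_side.png

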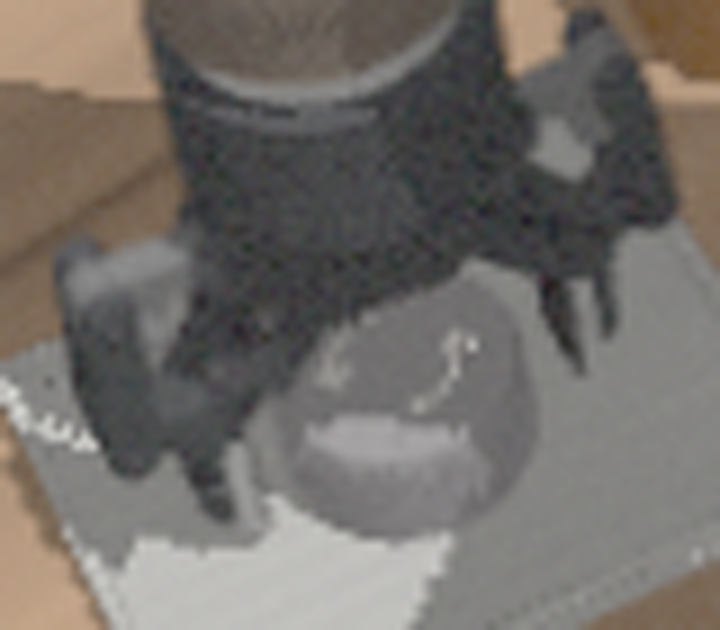

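View pics/i_wrist.png

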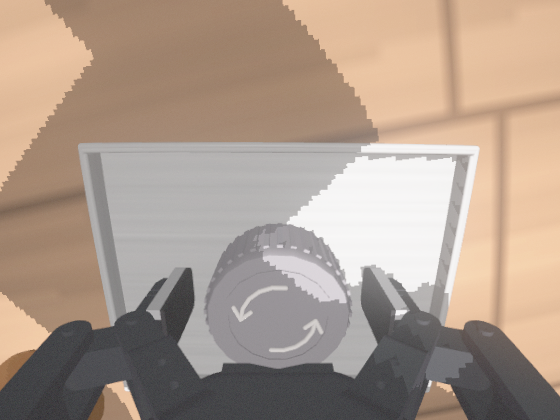

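Call:
send_rows:
  deltas:
    - {"grip": 1, "translation": [0, 0, -0.04], "twist": [0, 0, 0]}
    - {"grip": 1, "translation": [0, 0, -0.1], "twist": [0, 0, 0]}
    - {"grip": 0.5, "translation": [0, 0, -0.16], "twist": [0, 0, 0]}
    - {"grip": 0.5, "translation": [0, 0, -0.22], "twist": [0, 0, 0]}
    - {"grip": 0.5, "translation": [0, 0, -0.26], "twist": [0, 0, 0]}

```text
clock: 12.3
eef_pos: [0.4877, 0.3191, 0.2294]
tool_rot: [0.099, 0.995, 0.002, 0.002]
ft_force: [-0.3, 0.1, -0.2]
grip_width: 0.0426
```

```bash
python3 look.py j side,0,0,560,420,1 top,100,170,160,120,5; python3 - <<'E'
from h import *
import pickle
d=pickle.load(open("c0.pkl","rb"));T=C(d["top"]);S=C(d["side"])
crop(T.img,370,260,90,70,8,"deco")
print("yellow",tri([(T,(432,286)),(S,(407.8,159))]),"purple",tri([(T,(390,308)),(S,(414,177))]),tri([(T,(403,307)),(S,(414,177))]))
E
python3 go.py .48 -.249 .25 90
```

```text
yellow (array([ 0.40105599, -0.26310515,  0.18984874]), [array([0.2, 0.2]), array([-0.2,  0. ])]) purple (array([ 0.350024  , -0.1824893 ,  0.20325705]), [array([3.8, 5.6]), array([-5.8,  0.2])]) (array([ 0.35501282, -0.20869876,  0.18705989]), [array([1.9, 2.8]), array([-2.9,  0.1])])
t 12.4 p [0.4895 0.3203 0.232 ] yaw 168.66 zax [ 0.0095  0.0069 -0.9999] q [0.5791 0.3939 0.3037 1.4689 0.0005 0.777 ] F [1.233  1.0263 0.0504] w 0.04277234415539066
trans [-0.1028 -0.5599 -0.022 ] twist [ 0.7249  0.0441 78.6604]
```

View pics/j_side.png

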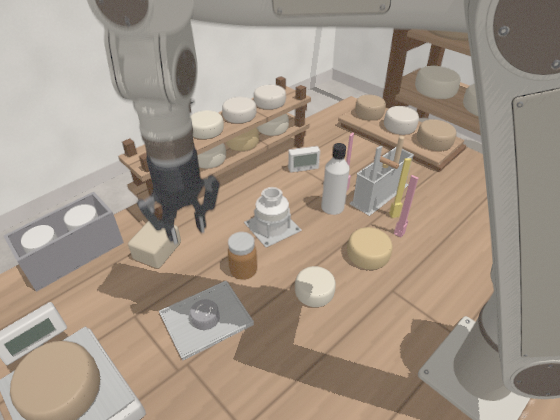

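View pics/j_top.png

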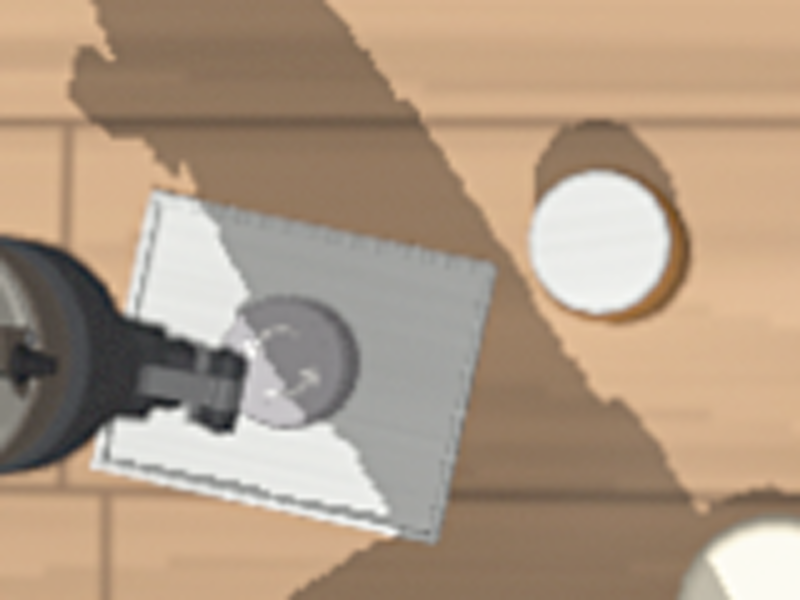

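View pics/deco.png

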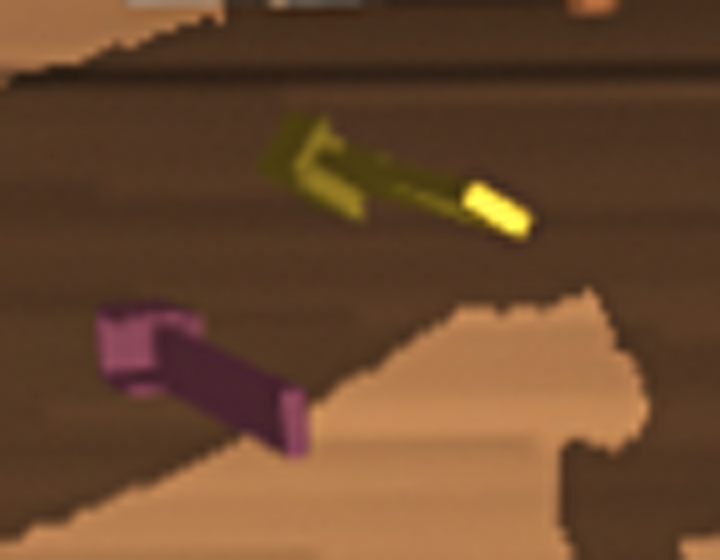

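Call:
send_rows:
  deltas:
    - {"grip": 0.5, "translation": [-0.01, -0.055, -0.02], "twist": [0.7, 0, 8]}
    - {"grip": 0.5, "translation": [-0.02, -0.11, -0.022], "twist": [0.7, 0, 17]}
    - {"grip": 0.5, "translation": [-0.03, -0.165, -0.022], "twist": [0.7, 0, 26]}
    - {"grip": 0.5, "translation": [-0.04, -0.22, -0.022], "twist": [0.7, 0, 35]}
    - {"grip": 0.5, "translation": [-0.05, -0.275, -0.022], "twist": [0.7, 0, 44]}

```text
clock: 13.02
eef_pos: [0.4836, 0.039, 0.2512]
tool_rot: [0.467, 0.885, -0.001, 0.002]
ft_force: [0.3, -0.2, -0.5]
grip_width: 0.0424
```

```bash
python3 go.py .48 -.249 .25 90
```

```text
t 13.03 p [0.4836 0.039  0.2512] yaw 124.38 zax [ 0.0019 -0.0032 -1.    ] q [ 0.0827  0.1931  0.0788  1.4549 -0.0034  1.0535] F [ 0.3357 -0.1615 -0.5102] w 0.04243999212065305
trans [-0.2356 -0.1656  0.0021] twist [ 0.0519  0.2131 34.3812]
```

Call:
send_rows:
  deltas:
    - {"grip": 0.5, "translation": [-0.05, -0.035, 0], "twist": [0, 0.2, 8]}
    - {"grip": 0.5, "translation": [-0.1, -0.07, 0], "twist": [0, 0.2, 16]}
    - {"grip": 0.5, "translation": [-0.15, -0.106, 0], "twist": [0, 0.2, 25]}
    - {"grip": 0.5, "translation": [-0.2, -0.14, 0], "twist": [0, 0.2, 34.4]}
    - {"grip": 0.5, "translation": [-0.2356, -0.1656, 0], "twist": [0, 0.2, 34.4]}

```text
clock: 13.65
eef_pos: [0.4791, -0.2514, 0.251]
tool_rot: [0.708, 0.706, 0.0, -0.0]
ft_force: [-0.1, -0.4, -0.1]
grip_width: 0.0431
```

```bash
python3 look.py k wrist,0,0,560,420,1 side,340,80,100,100,6; python3 go.py .48 -.249 .25 90;python3 - <<'E'
from h import *
import pickle
W=C(pickle.load(open("k_wrist.pkl","rb")));print(W.p,W.proj([[.48,-.249,.193],[.48,-.249,.11]]))
E
```

```text
t 13.75 p [ 0.4789 -0.253   0.2504] yaw 89.63 zax [-0.001  -0.0003 -1.    ] q [-0.4856  0.3114  0.2325  1.4926 -0.0007  1.0916] F [ 0.5977  0.8429 -0.0251] w 0.04290098181735391
trans [0.004  0.0011 0.0004] twist [-0.0556  0.0147 -0.3677]
[ 0.47881307 -0.1762446   0.42528046] [[279.24159972 214.96698495]
 [278.80959935 191.20561109]]
```

View pics/k_wrist.png

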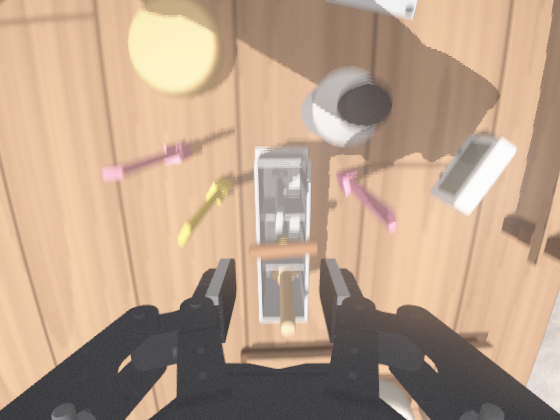

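View pics/k_side.png

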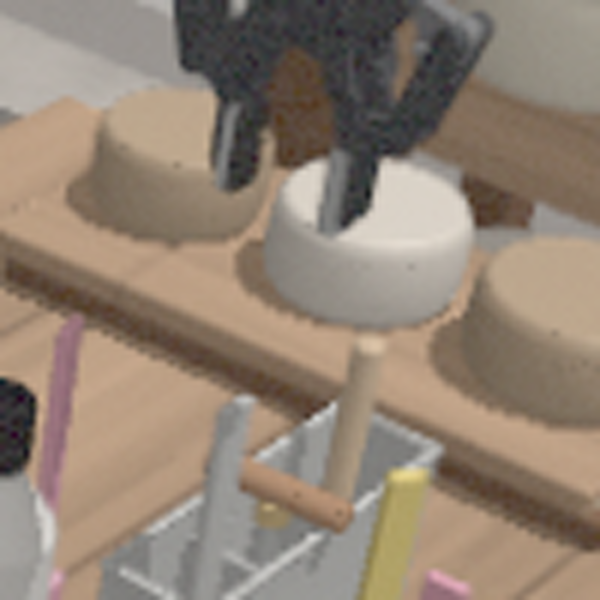

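```bash
python3 look.py l wrist,235,135,100,100,7; python3 go.py .48 -.249 .25 90
```

```text
t 13.8 p [ 0.4791 -0.2508  0.2506] yaw 89.75 zax [-0.001   0.0012 -1.    ] q [-0.4827  0.3101  0.2312  1.4933  0.0006  1.0926] F [-1.1571  0.4655 -0.454 ] w 0.04283575799743318
trans [0.0018 0.0009 0.0006] twist [-0.0549 -0.0687 -0.2528]
```

View pics/l_wrist.png

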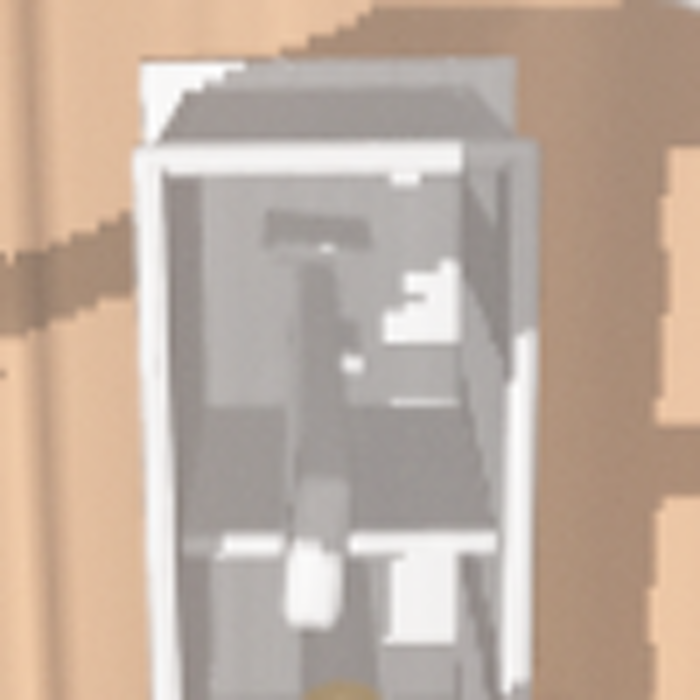

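```bash
python3 - <<'E'
from h import *
import pickle
W=C(pickle.load(open("l_wrist.pkl","rb")))
f=lambda x,y:np.array([235+(x+.5)/7-.5,135+(y+.5)/7-.5])
print(W.p,W.atz(f(313,582),.193))
T=C(pickle.load(open("c0.pkl","rb"))["top"])
print(tri([(W,f(313,582)),(T,(350+380.5/5-.5,160+433.5/5-.5))]))
# stem crossing / bowl bottom
print("bowl top-end at z~.05:",W.atz(f(318,232),.051), "rims",W.atz(f(145,155),.11),W.atz(f(527,155),.11))
t=C(pickle.load(open("c0.pkl","rb"))["top"])
E
python3 go.py .48 -.249 .25 90
```

```text
[ 0.47898636 -0.17770702  0.42464023] [ 0.4797974  -0.25275737  0.193     ]
(array([ 0.47997499, -0.20834412,  0.3295329 ]), [array([ 2. , -0.5]), array([0.1, 0.4])])
bowl top-end at z~.05: [ 0.48142817 -0.23514582  0.051     ] rims [ 0.45612556 -0.21476717  0.11      ] [ 0.51124173 -0.21507256  0.11      ]
t 13.8 p [ 0.4791 -0.2508  0.2506] yaw 89.75 zax [-0.001   0.0012 -1.    ] q [-0.4827  0.3101  0.2312  1.4933  0.0006  1.0926] F [-1.1571  0.4655 -0.454 ] w 0.04283575799743318
trans [0.0018 0.0009 0.0006] twist [-0.0549 -0.0687 -0.2528]
```

Call:
send_rows:
  deltas:
    - {"grip": 0.5, "translation": [0.0015, 0.001, 0.04], "twist": [0, 0, -0.3]}
    - {"grip": 0.5, "translation": [0.0015, 0.001, 0.075], "twist": [0, 0, -0.3]}
    - {"grip": 0.5, "translation": [0.0015, 0.001, 0.105], "twist": [0, 0, -0.3]}
    - {"grip": 0.5, "translation": [0.0015, 0.001, 0.13], "twist": [0, 0, -0.3]}
    - {"grip": 0.5, "translation": [0.0015, 0.001, 0.138], "twist": [0, 0, -0.3]}

```text
clock: 14.42
eef_pos: [0.4786, -0.247, 0.1106]
tool_rot: [0.706, 0.708, -0.0, -0.003]
ft_force: [-0.5, -0.5, 0.5]
grip_width: 0.043
```

```bash
python3 look.py m wrist,0,0,560,420,1 side,330,110,90,90,8; python3 go.py .48 -.25 .112 90
```

```text
t 14.53 p [ 0.4795 -0.2479  0.1119] yaw 90.12 zax [-0.0027  0.0023 -1.    ] q [-0.4777  0.3737 -0.0429  1.1576  0.0008  1.0909] F [0.1868 0.4806 0.0353] w 0.04253313476625784
trans [-0.0021  0.0005 -0.0001] twist [-0.1535 -0.1317  0.1243]
```

View pics/m_wrist.png

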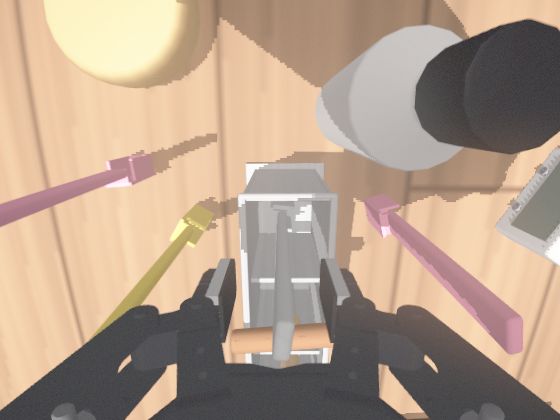

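View pics/m_side.png

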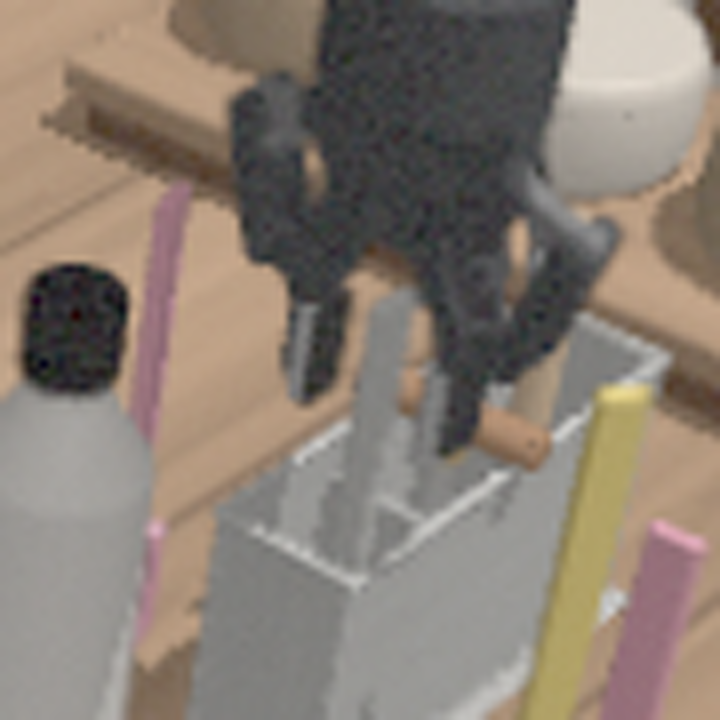

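Call:
send_rows:
  deltas:
    - {"grip": 0, "translation": [-0.001, 0.0005, 0], "twist": [0, 0, 0]}
    - {"grip": 0, "translation": [-0.001, 0.0005, 0], "twist": [0, 0, 0]}
    - {"grip": 0, "translation": [-0.001, 0.0005, 0], "twist": [0, 0, 0]}
    - {"grip": 0, "translation": [-0.001, 0.0005, 0], "twist": [0, 0, 0]}
    - {"grip": 0, "translation": [-0.001, 0.0005, 0], "twist": [0, 0, 0]}

```text
clock: 15.15
eef_pos: [0.4808, -0.2494, 0.1131]
tool_rot: [0.706, 0.708, 0.0, -0.001]
ft_force: [-1.0, 0.1, 5.1]
grip_width: 0.0064
```

```bash
python3 look.py n wrist,0,0,560,420,1 side,330,110,90,90,8; python3 go.py .48 -.25 .112 90
```

```text
t 15.25 p [ 0.4808 -0.2493  0.1131] yaw 90.12 zax [-0.0003  0.0012 -1.    ] q [-0.479   0.3742 -0.0388  1.1586  0.0009  1.0898] F [ 0.2021 -0.1454  6.4959] w 0.006194556917788652
trans [-0.0006 -0.0008  0.0011] twist [-0.0192 -0.07    0.1166]
```

View pics/n_wrist.png

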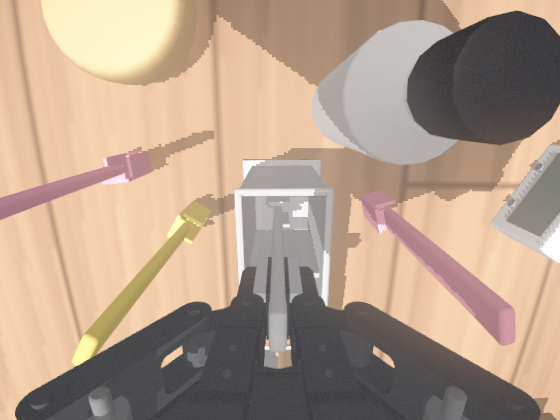

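View pics/n_side.png

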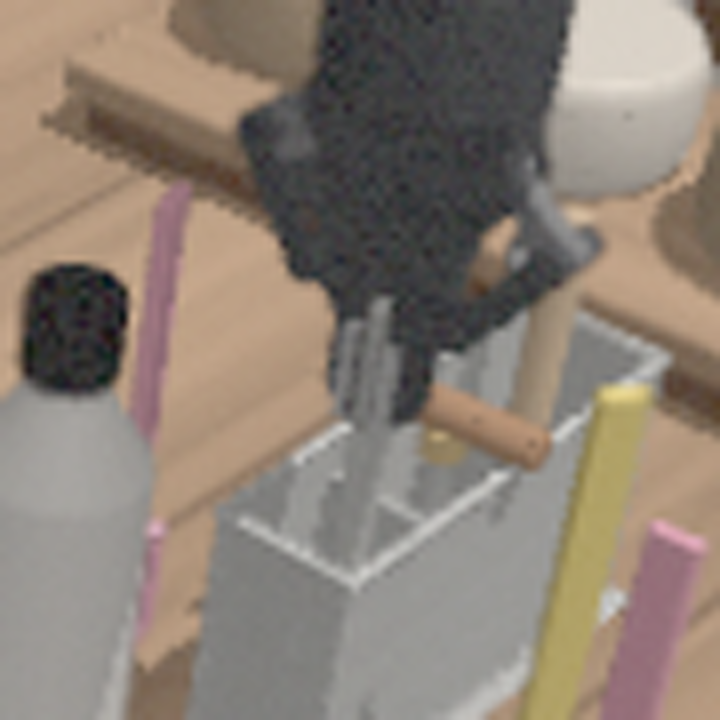

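Call:
send_rows:
  deltas:
    - {"grip": 0, "translation": [0, 0, -0.02], "twist": [0, 0, 0]}
    - {"grip": 0, "translation": [0, 0, -0.06], "twist": [0, 0, 0]}
    - {"grip": 0, "translation": [0, 0, -0.105], "twist": [0, 0, 0]}
    - {"grip": 0, "translation": [0, 0, -0.15], "twist": [0, 0, 0]}
    - {"grip": 0, "translation": [0, 0, -0.18], "twist": [0, 0, 0]}

```text
clock: 15.88
eef_pos: [0.481, -0.2497, 0.295]
tool_rot: [0.706, 0.708, 0.001, 0.0]
ft_force: [-0.1, -0.5, -2.1]
grip_width: 0.0066
```

```bash
python3 look.py o wrist,0,0,560,420,1 side,300,20,140,190,4; python3 go.py .45 -.09 .292 90
```

```text
t 15.97 p [ 0.4822 -0.2504  0.2966] yaw 90.11 zax [ 0.0054 -0.0018 -1.    ] q [-0.4795  0.3091  0.3473  1.6033  0.0009  1.0895] F [ 0.8874  0.1233 -0.8918] w 0.005920441118694998
trans [ 0.1605 -0.032   0.0041] twist [0.3118 0.1057 0.1064]
```

View pics/o_wrist.png

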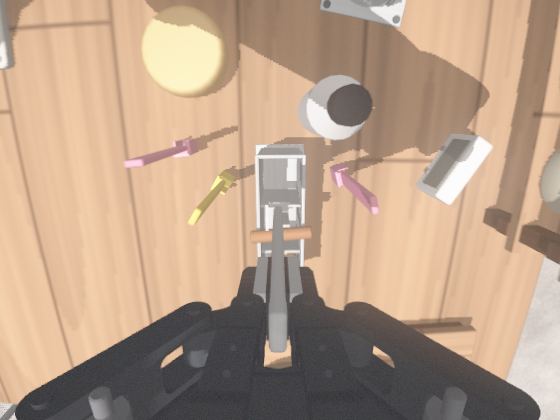

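View pics/o_side.png

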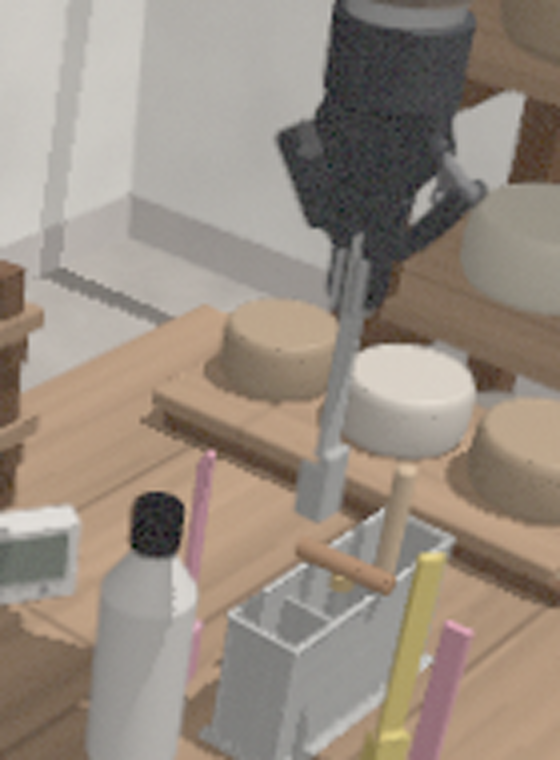

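```bash
python3 look.py p wrist,230,180,100,180,4 side,365,75,40,80,9; python3 go.py .45 -.09 .292 90; python3 - <<'E'
from h import *
import pickle
S=C(pickle.load(open("p_side.pkl","rb")));W=C(pickle.load(open("p_wrist.pkl","rb")))
x,y=.4815,-.25
for z in(.185,.233,.375):
  P=[[x+a*.01,y+b*.011,z] for a,b in((0,0),(1,1),(1,-1),(-1,-1),(-1,1))]
  print(z,((S.proj(P)-[365,75]+.5)*9-.5).round().tolist(),((W.proj(P)-[230,180]+.5)*4-.5).round().tolist())
E
```

```text
t 16.07 p [ 0.4807 -0.2496  0.2924] yaw 90.11 zax [-0.0008  0.0014 -1.    ] q [-0.4794  0.3117  0.3402  1.6007  0.0009  1.0895] F [-0.3376  0.5266 -1.9374] w 0.006292809542014042
trans [ 0.1597 -0.0304  0.0007] twist [-0.0459 -0.0825  0.109 ]
0.185 [[120.0, 674.0], [69.0, 674.0], [115.0, 646.0], [171.0, 674.0], [126.0, 703.0]] [[188.0, 81.0], [230.0, 36.0], [229.0, 125.0], [146.0, 125.0], [146.0, 36.0]]
0.233 [[147.0, 529.0], [94.0, 529.0], [140.0, 502.0], [199.0, 529.0], [153.0, 557.0]] [[189.0, 142.0], [239.0, 89.0], [238.0, 193.0], [140.0, 193.0], [138.0, 89.0]]
0.375 [[232.0, 49.0], [175.0, 49.0], [224.0, 25.0], [289.0, 50.0], [240.0, 74.0]] [[194.0, 603.0], [306.0, 502.0], [298.0, 698.0], [89.0, 698.0], [83.0, 502.0]]
```

View pics/p_wrist.png

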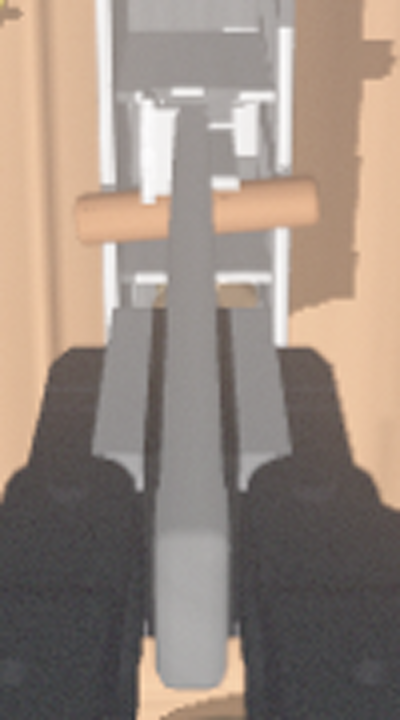

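View pics/p_side.png

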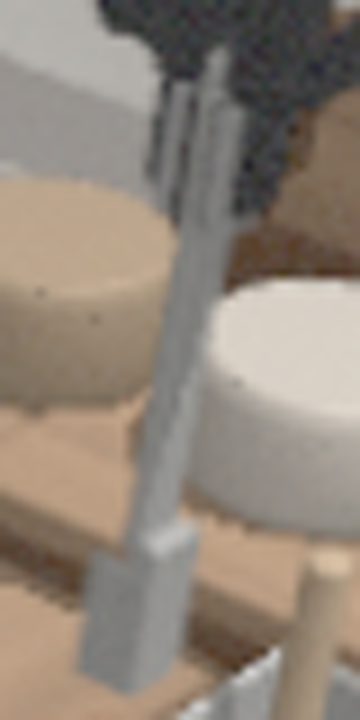

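Call:
send_rows:
  deltas:
    - {"grip": 0, "translation": [0.03, -0.012, 0], "twist": [0, 0, 0]}
    - {"grip": 0, "translation": [0.07, -0.022, 0], "twist": [0, 0, 0]}
    - {"grip": 0, "translation": [0.11, -0.026, 0], "twist": [0, 0, 0]}
    - {"grip": 0, "translation": [0.15, -0.026, 0], "twist": [0, 0, 0]}
    - {"grip": 0, "translation": [0.185, -0.02, 0], "twist": [0, 0, 0]}

```text
clock: 16.7
eef_pos: [0.4587, -0.0632, 0.2904]
tool_rot: [0.706, 0.708, -0.001, -0.003]
ft_force: [0.4, -0.4, -1.2]
grip_width: 0.0062
```

```bash
python3 go.py .601 .0147 .29 90
```

```text
t 16.7 p [ 0.4587 -0.0632  0.2904] yaw 90.11 zax [-0.0052  0.0021 -1.    ] q [-0.1379  0.1504  0.1275  1.5532  0.0013  1.431 ] F [ 0.4114 -0.3626 -1.1981] w 0.006235870857645479
trans [ 0.0776  0.1424 -0.0001] twist [-0.2956 -0.1192  0.1082]
```

Call:
send_rows:
  deltas:
    - {"grip": 0, "translation": [0.022, 0.04, 0], "twist": [-0.2, -0.1, 0]}
    - {"grip": 0, "translation": [0.045, 0.082, 0], "twist": [-0.2, -0.1, 0]}
    - {"grip": 0, "translation": [0.065, 0.119, 0], "twist": [-0.2, -0.1, 0]}
    - {"grip": 0, "translation": [0.0776, 0.1424, 0.01], "twist": [-0.2, -0.1, 0]}
    - {"grip": 0, "translation": [0.0776, 0.1424, 0.03], "twist": [-0.2, -0.1, 0]}

```text
clock: 17.32
eef_pos: [0.6016, 0.016, 0.2561]
tool_rot: [0.706, 0.708, -0.002, -0.002]
ft_force: [0.2, -0.6, -1.8]
grip_width: 0.0066
```

Call:
send_rows:
  deltas:
    - {"grip": 0, "translation": [0, 0, 0.005], "twist": [0, 0, 0]}
    - {"grip": 0, "translation": [0, 0, 0.005], "twist": [0, 0, 0]}

```text
clock: 17.58
eef_pos: [0.6004, 0.0159, 0.2491]
tool_rot: [0.706, 0.708, -0.003, -0.004]
ft_force: [-0.4, 0.6, -1.5]
grip_width: 0.0059
```

```bash
python3 go.py .601 .0147 .25 90; python3 look.py q wrist,180,100,190,270,2.8 side,235,110,80,110,7 top,240,130,100,100,7; python3 go.py; python3 - <<'E'
from h import *
import pickle
S=C(pickle.load(open("q_side.pkl","rb")))
x,y=.601,.0147
t=np.linspace(0,6.283,100)
for r,z in((.0195,.118),(.0225,.118)):
  q=(S.proj(np.c_[x+r*np.cos(t),y+r*np.sin(t),0*t+z])-[235,110]+.5)*7-.5
  print("mouth side",q.min(0),q.max(0))
E
```

```text
t 17.57 p [0.6004 0.0159 0.2491] yaw 90.21 zax [-0.0096  0.0003 -1.    ] q [0.0261 0.4473 0.4284 1.5615 0.0006 1.5933] F [-0.41    0.6334 -1.4673] w 0.0058831393950876925
trans [-0.0012  0.0006 -0.0009] twist [-0.5524 -0.0207  0.2052]
t 17.73 p [0.6017 0.0157 0.2519] yaw 90.19 zax [-0.0041  0.0005 -1.    ] q [0.0258 0.4447 0.4317 1.5619 0.0006 1.5933] F [-0.1164 -0.0415 -1.5026] w 0.005982776950534377
mouth side [202.82596697 549.39186383] [312.03520296 618.69788822]
mouth side [194.42714171 544.21998568] [320.44060134 624.19338564]
```

View pics/q_wrist.png

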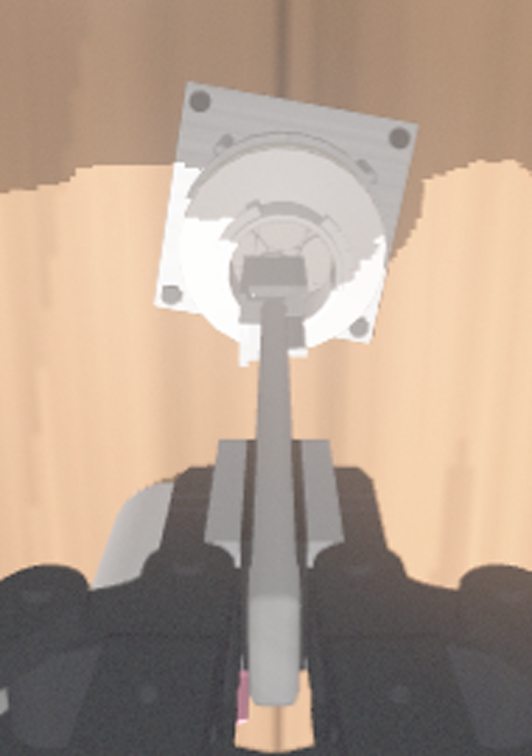

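View pics/q_side.png

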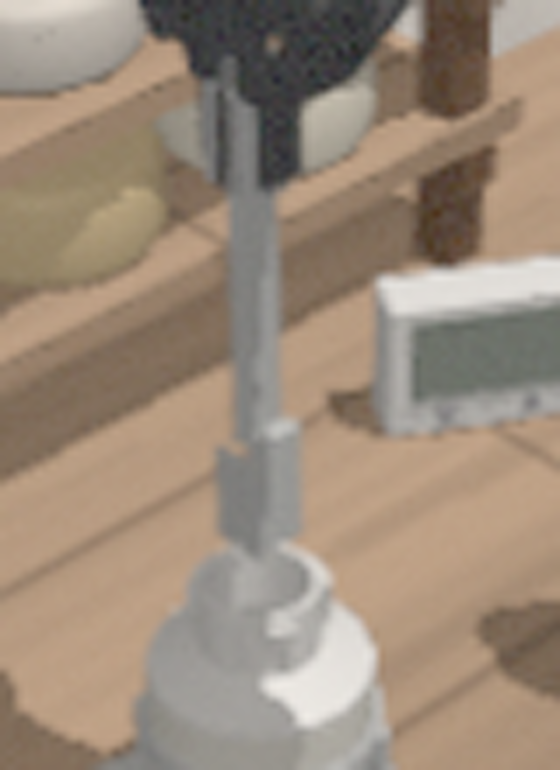

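```bash
python3 - <<'E'
from h import *
import pickle
S=C(pickle.load(open("q_side.pkl","rb")));W=C(pickle.load(open("q_wrist.pkl","rb")))
s=lambda P:((S.proj(P)-[235,110]+.5)*7-.5).round().tolist()
w=lambda P:((W.proj(P)-[180,100]+.5)*2.8-.5).round().tolist()
for x,y in((.601,.0155),):
 for z in(.140,.143,.146,.19,.333):
  P=[[x+a*.01,y+b*.011,z] for a,b in((0,0),(1,1),(1,-1),(-1,-1),(-1,1))]
  print(x,y,z,s(P),w(P))
t=np.linspace(0,6.283,100)
for r,z in((.0195,.118),(.0225,.118),(.042,.082)):
  q=np.array(w(np.c_[.601+r*np.cos(t),.0147+r*np.sin(t),0*t+z]));print("mouth wrist",q.min(0),q.max(0))
im=cv2.LUT(W.img,np.array([min(255,int(255*(i/255)**1.0)) for i in range(256)],'uint8'));crop(im,240,160,80,70,9,"q2")
E
```

```text
0.601 0.0155 0.14 [[255.0, 536.0], [213.0, 537.0], [259.0, 510.0], [297.0, 536.0], [251.0, 563.0]] [[280.0, 286.0], [310.0, 254.0], [309.0, 317.0], [251.0, 316.0], [251.0, 254.0]]
0.601 0.0155 0.143 [[255.0, 529.0], [213.0, 530.0], [259.0, 504.0], [297.0, 529.0], [251.0, 556.0]] [[280.0, 288.0], [311.0, 256.0], [309.0, 319.0], [250.0, 319.0], [250.0, 256.0]]
0.601 0.0155 0.146 [[255.0, 523.0], [212.0, 523.0], [259.0, 497.0], [297.0, 522.0], [251.0, 549.0]] [[280.0, 290.0], [311.0, 258.0], [310.0, 322.0], [250.0, 322.0], [250.0, 258.0]]
0.601 0.0155 0.19 [[253.0, 421.0], [210.0, 422.0], [257.0, 396.0], [297.0, 420.0], [250.0, 447.0]] [[280.0, 331.0], [316.0, 294.0], [314.0, 368.0], [245.0, 367.0], [244.0, 293.0]]
0.601 0.0155 0.333 [[248.0, 47.0], [200.0, 47.0], [252.0, 24.0], [296.0, 46.0], [244.0, 71.0]] [[276.0, 678.0], [358.0, 605.0], [352.0, 747.0], [200.0, 745.0], [195.0, 604.0]]
mouth wrist [227. 219.] [334. 323.]
mouth wrist [218. 211.] [342. 331.]
mouth wrist [176. 145.] [385. 349.]
```

View pics/q2.png

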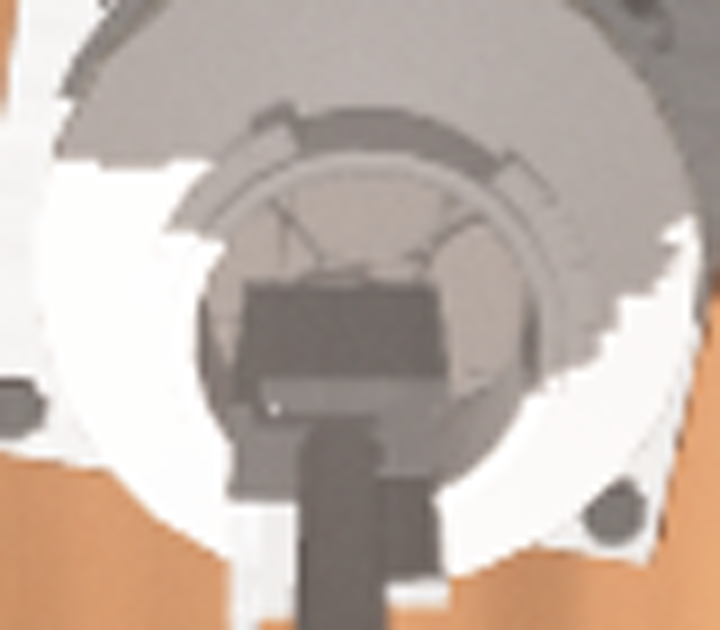

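```bash
python3 go.py .6045 .0145 .232 90
```

```text
t 17.73 p [0.6017 0.0157 0.2519] yaw 90.19 zax [-0.0041  0.0005 -1.    ] q [0.0258 0.4447 0.4317 1.5619 0.0006 1.5933] F [-0.1164 -0.0415 -1.5026] w 0.005982776950534377
trans [-0.0013  0.0029  0.0199] twist [-0.2366 -0.0274  0.1888]
```

Call:
send_rows:
  deltas:
    - {"grip": 0, "translation": [-0.001, 0.0028, 0.005], "twist": [-0.2, 0, 0]}
    - {"grip": 0, "translation": [-0.001, 0.0028, 0.014], "twist": [-0.2, 0, 0]}
    - {"grip": 0, "translation": [-0.001, 0.0028, 0.018], "twist": [-0.2, 0, 0]}
    - {"grip": 0, "translation": [-0.001, 0.0028, 0.018], "twist": [-0.2, 0, 0]}
    - {"grip": 0, "translation": [-0.001, 0.0028, 0.018], "twist": [-0.2, 0, 0]}

```text
clock: 18.35
eef_pos: [0.6045, 0.0148, 0.234]
tool_rot: [0.706, 0.708, -0.0, -0.0]
ft_force: [-0.5, 0.7, -1.3]
grip_width: 0.0059
```

```bash
python3 go.py;python3 look.py r wrist,240,150,80,70,9 side,235,130,80,90,7; python3 go.py .6045 .0145 .15 90;  python3 - <<'E'
import sys
from h import *
import pickle
W=C(pickle.load(open("r_wrist.pkl","rb")))
crop(W.img,240,150,80,70,9,"r2")
E
```

```text
t 18.35 p [0.6045 0.0148 0.234 ] yaw 90.19 zax [-0.0005  0.0004 -1.    ] q [0.0242 0.448  0.3909 1.5143 0.0005 1.5916] F [-0.4736  0.6536 -1.3371] w 0.00594897227403478
t 18.45 p [0.6046 0.0148 0.2342] yaw 90.19 zax [-0.0002  0.0005 -1.    ] q [0.0242 0.4479 0.3911 1.5142 0.0005 1.5917] F [-0.9511  1.8881 -0.8512] w 0.006181808178851519
trans [-0.0003 -0.0001  0.0842] twist [-0.0087 -0.026   0.1911]
```

View pics/r2.png

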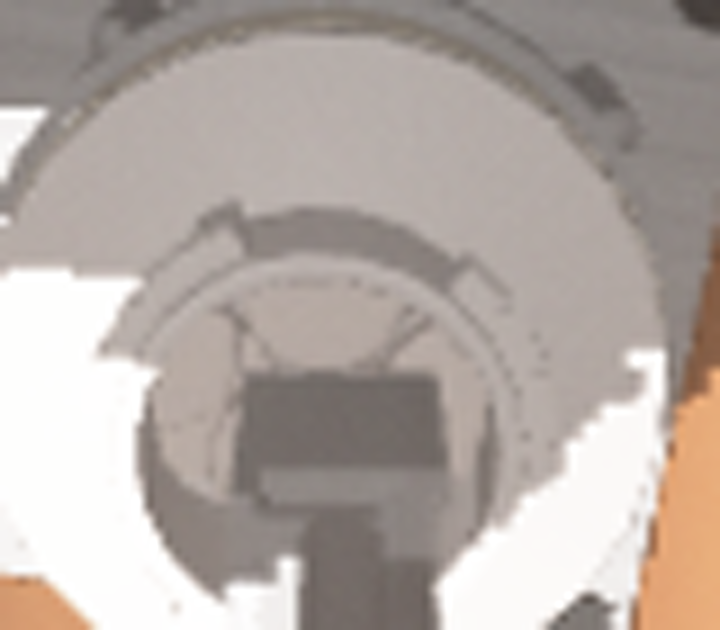

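View pics/r_side.png

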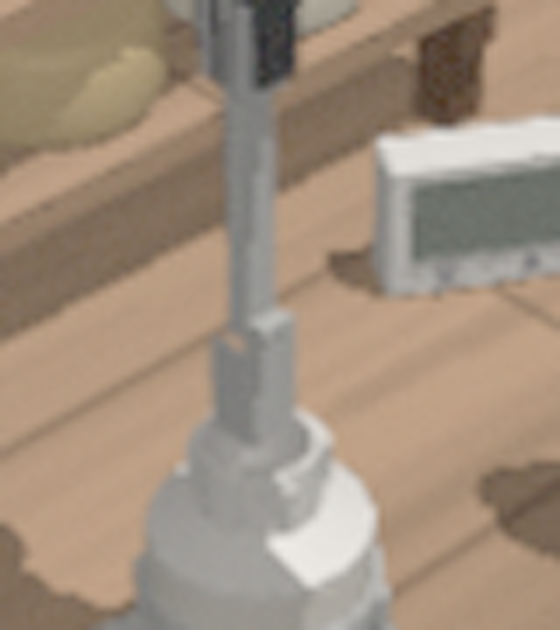

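Call:
send_rows:
  deltas:
    - {"grip": 0, "translation": [0.001, -0.002, 0], "twist": [0, 0, 0]}
    - {"grip": 0, "translation": [0.001, -0.002, 0.006], "twist": [0, 0, 0]}
    - {"grip": 0, "translation": [0.001, -0.002, 0.014], "twist": [0, 0, 0]}
    - {"grip": 0, "translation": [0.001, -0.002, 0.02], "twist": [0, 0, 0]}
    - {"grip": 0, "translation": [0.001, -0.002, 0.02], "twist": [0, 0, 0]}

```text
clock: 19.08
eef_pos: [0.602, 0.0158, 0.2131]
tool_rot: [0.706, 0.708, -0.001, -0.001]
ft_force: [0.8, 0.0, -0.8]
grip_width: 0.0065
```

```bash
python3 look.py s wrist,240,150,80,70,9 side,235,130,80,90,7; python3 go.py .6025 .0155 .16 90
```

```text
t 19.18 p [0.6026 0.0158 0.214 ] yaw 90.19 zax [-0.0004  0.0005 -1.    ] q [0.0259 0.4464 0.3375 1.4622 0.0005 1.5934] F [ 0.6081 -0.0621 -1.7098] w 0.006244384779602137
trans [-0.0003 -0.      0.054 ] twist [-0.0222 -0.0277  0.1866]
```

View pics/s_wrist.png

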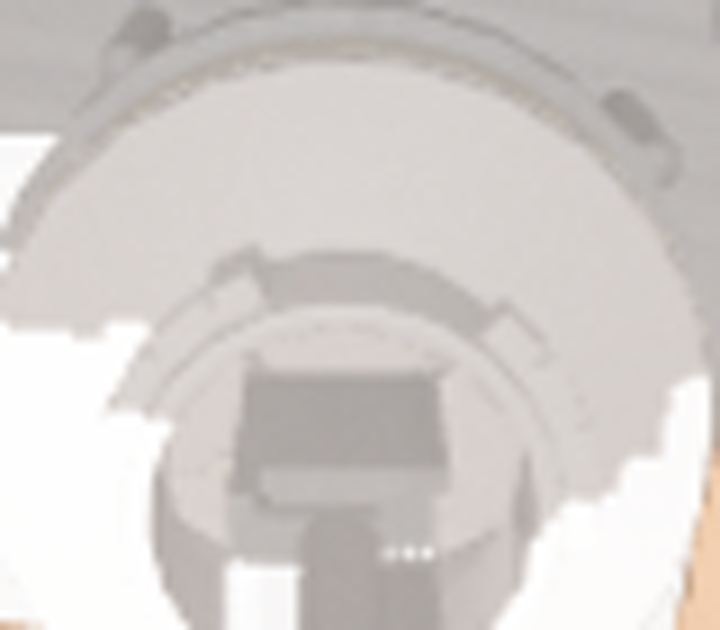

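View pics/s_side.png

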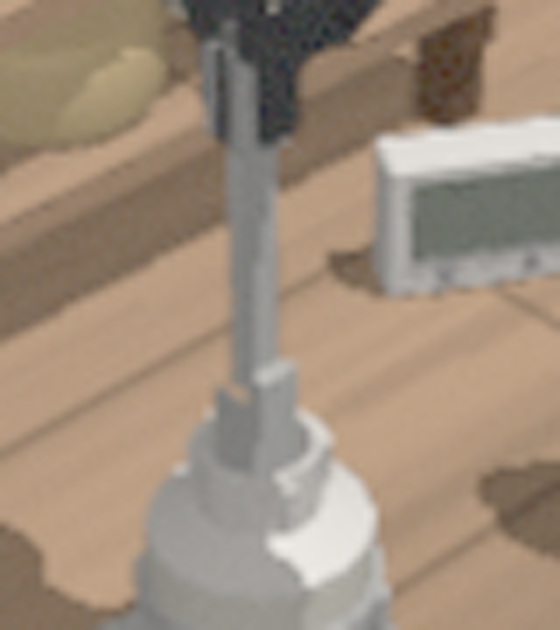

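Call:
send_rows:
  deltas:
    - {"grip": 0, "translation": [0, 0, 0.015], "twist": [0, 0, 0]}
    - {"grip": 0, "translation": [0, 0, 0.03], "twist": [0, 0, 0]}
    - {"grip": 0, "translation": [0, 0, 0.045], "twist": [0, 0, 0]}
    - {"grip": 0, "translation": [0, 0, 0.058], "twist": [0, 0, 0]}
    - {"grip": 0, "translation": [0, 0, 0.066], "twist": [0, 0, 0]}

```text
clock: 19.8
eef_pos: [0.602, 0.0158, 0.1467]
tool_rot: [0.706, 0.708, -0.001, -0.001]
ft_force: [1.0, 0.3, -2.4]
grip_width: 0.0065
```

Call:
send_rows:
  deltas:
    - {"grip": 0, "translation": [0, 0, 0.002], "twist": [0, 0, 0]}
    - {"grip": 0, "translation": [0, 0, 0.004], "twist": [0, 0, 0]}
    - {"grip": 0, "translation": [0, 0, 0.006], "twist": [0, 0, 0]}

```text
clock: 20.18
eef_pos: [0.6024, 0.0158, 0.1411]
tool_rot: [0.706, 0.708, -0.0, -0.0]
ft_force: [-0.5, -0.7, -1.4]
grip_width: 0.006
```

Call:
send_rows:
  deltas:
    - {"grip": 0, "translation": [0, 0, 0.002], "twist": [0, 0, 0]}
    - {"grip": 0, "translation": [0, 0, 0.004], "twist": [0, 0, 0]}
    - {"grip": 0, "translation": [0, 0, 0.005], "twist": [0, 0, 0]}

```text
clock: 20.55
eef_pos: [0.6024, 0.0158, 0.1362]
tool_rot: [0.706, 0.708, -0.0, -0.0]
ft_force: [-0.1, -0.2, 2.0]
grip_width: 0.006
```

Call:
send_rows:
  deltas:
    - {"grip": 0, "translation": [0, 0, 0.001], "twist": [0, 0, 0]}
    - {"grip": 0, "translation": [0, 0, 0.002], "twist": [0, 0, 0]}
    - {"grip": 0, "translation": [0, 0, 0.002], "twist": [0, 0, 0]}

```text
clock: 20.92
eef_pos: [0.6028, 0.0158, 0.1361]
tool_rot: [0.706, 0.708, 0.001, 0.0]
ft_force: [-2.5, -0.8, 7.3]
grip_width: 0.0061
```

```bash
python3 look.py t side,225,90,100,110,6; python3 go.py
```

```text
t 20.98 p [0.6028 0.0158 0.1361] yaw 90.19 zax [ 0.0015  0.0005 -1.    ] q [0.0259 0.4749 0.1796 1.2739 0.0004 1.5935] F [-2.7571 -0.0041  7.5652] w 0.006449459860585205
```

View pics/t_side.png

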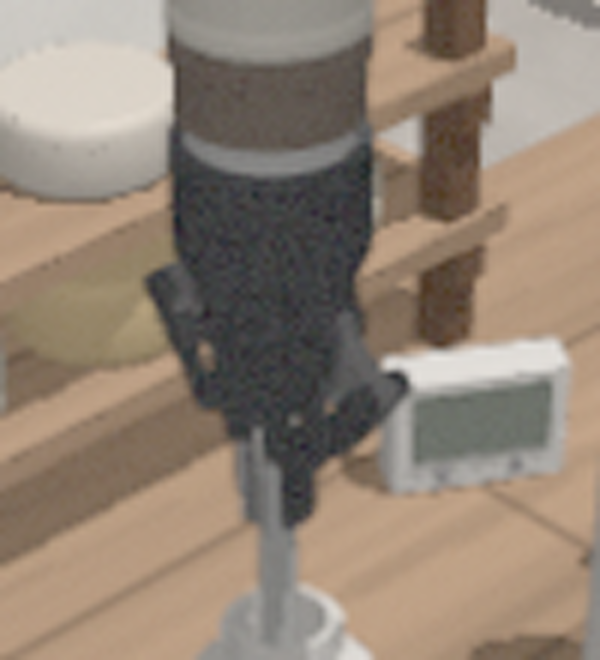

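Call:
send_rows:
  deltas:
    - {"grip": 0.12, "translation": [0, 0, 0], "twist": [0, 0, 0]}
    - {"grip": 0.2, "translation": [0, 0, 0], "twist": [0, 0, 0]}
    - {"grip": 0.35, "translation": [0, 0, 0], "twist": [0, 0, 0]}
    - {"grip": 0.5, "translation": [0, 0, 0], "twist": [0, 0, 0]}
    - {"grip": 0.6, "translation": [0, 0, 0], "twist": [0, 0, 0]}

```text
clock: 21.6
eef_pos: [0.6027, 0.0158, 0.1359]
tool_rot: [0.706, 0.708, 0.001, 0.0]
ft_force: [-0.4, 0.2, -0.8]
grip_width: 0.0513
```

```bash
python3 look.py u side,225,90,100,110,6 wrist,0,0,560,420,1; python3 go.py
```

```text
t 21.7 p [0.6028 0.0158 0.136 ] yaw 90.19 zax [ 0.0014  0.0005 -1.    ] q [0.026  0.4751 0.1795 1.2739 0.0005 1.5934] F [ 0.6408  0.7487 -0.7883] w 0.05124410315983238
```

View pics/u_side.png

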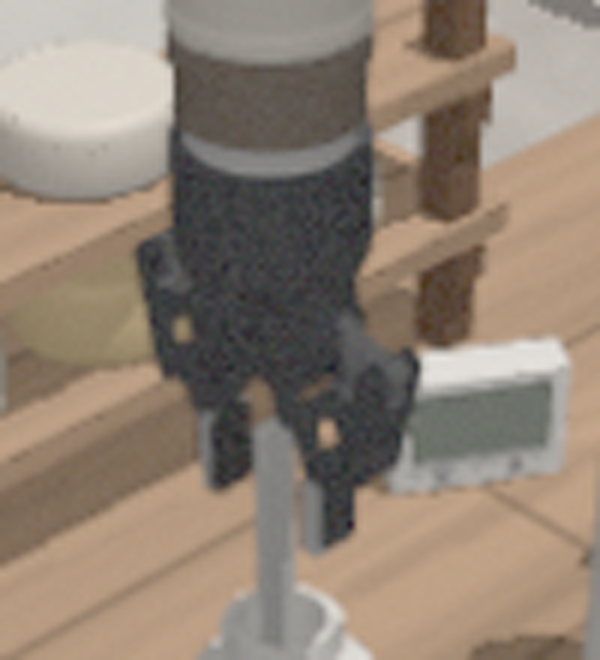

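View pics/u_wrist.png

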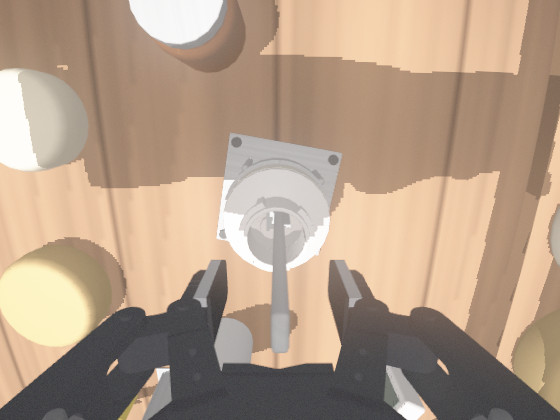

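Standing free between the fingers. Rise straight up.

Call:
send_rows:
  deltas:
    - {"grip": 0.6, "translation": [0, 0, -0.02], "twist": [0, 0, 0]}
    - {"grip": 0.6, "translation": [0, 0, -0.05], "twist": [0, 0, 0]}
    - {"grip": 0.6, "translation": [0, 0, -0.09], "twist": [0, 0, 0]}
    - {"grip": 0.6, "translation": [0, 0, -0.12], "twist": [0, 0, 0]}
    - {"grip": 0.6, "translation": [0, 0, -0.14], "twist": [0, 0, 0]}

```text
clock: 22.32
eef_pos: [0.6031, 0.0157, 0.2781]
tool_rot: [0.706, 0.708, 0.002, 0.001]
ft_force: [0.7, 0.1, -0.2]
grip_width: 0.0513
```

Call:
send_rows:
  deltas:
    - {"grip": 0.6, "translation": [0, -0.05, -0.01], "twist": [0, 0, 0]}
    - {"grip": 0.6, "translation": [0, -0.1, -0.02], "twist": [0, 0, 0]}
    - {"grip": 0.6, "translation": [0, -0.15, -0.02], "twist": [0, 0, 0]}
    - {"grip": 0.6, "translation": [0, -0.18, -0.02], "twist": [0, 0, 0]}
    - {"grip": 0.6, "translation": [0, -0.18, -0.02], "twist": [0, 0, 0]}

```text
clock: 22.95
eef_pos: [0.4214, 0.0151, 0.2984]
tool_rot: [0.706, 0.708, 0.002, 0.002]
ft_force: [0.8, -0.6, 0.3]
grip_width: 0.0514
```

```bash
python3 look.py v side,0,0,560,420,1 top,0,0,560,420,1; python3 - <<'E'
from h import *
import pickle
S=C(pickle.load(open("v_side.pkl","rb")));T=C(pickle.load(open("v_top.pkl","rb")))
crop(S.img,170,290,70,50,10,"v_cap");crop(S.img,240,130,60,110,7,"v_scoop");crop(T.img,120,200,80,80,8,"v_tcap")
E
python3 go.py
```

```text
t 23.05 p [0.4235 0.0151 0.2978] yaw 90.19 zax [ 0.0057  0.0005 -1.    ] q [0.0355 0.0604 0.0444 1.5491 0.0003 1.603 ] F [ 1.1395 -0.6083 -0.8695] w 0.05152456296813738
```

View pics/v_side.png

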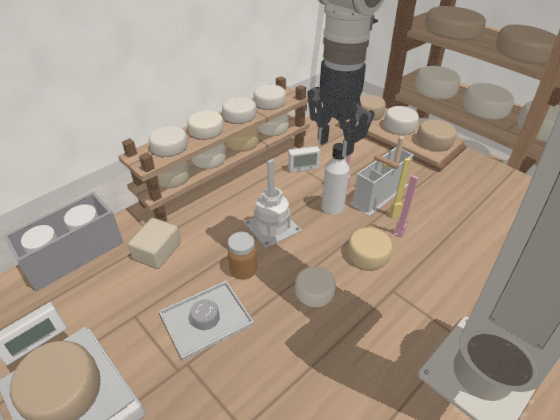

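View pics/v_top.png

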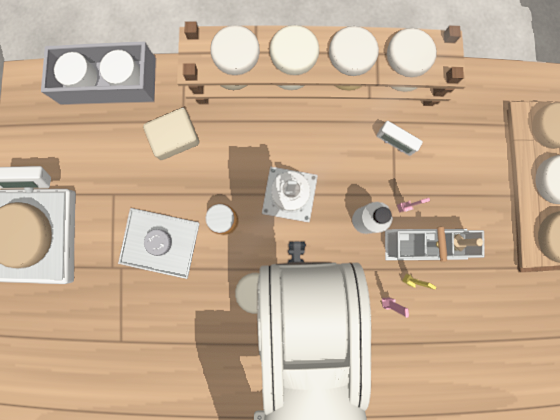

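View pics/v_cap.png

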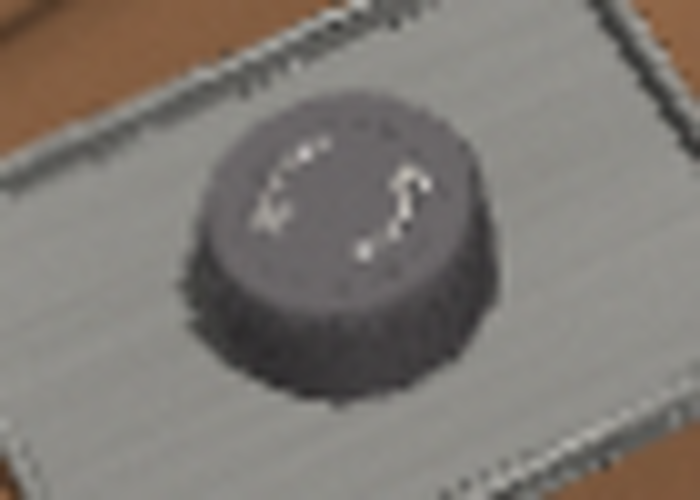

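View pics/v_scoop.png

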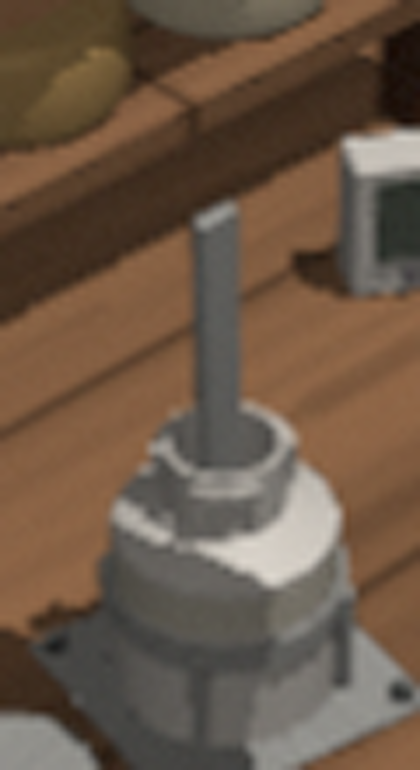

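View pics/v_tcap.png

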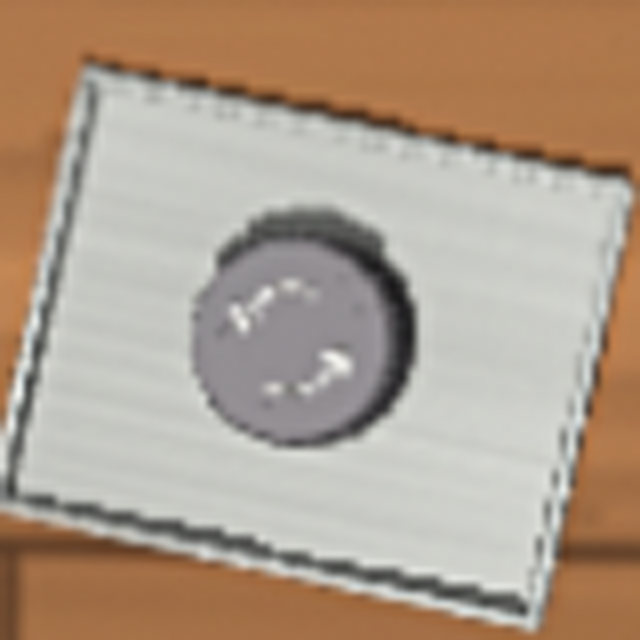

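```bash
python3 - <<'E'
from h import *
import pickle
from workcell import bot
S=C(pickle.load(open("v_side.pkl","rb")));T=C(pickle.load(open("v_top.pkl","rb")))
f=lambda x,y,ox,oy,k:np.array([ox+(x+.5)/k-.5,oy+(y+.5)/k-.5])
print("captop",tri([(S,f(345,200,170,290,10)),(T,f(297,342,120,200,8))]))
d=S.ray(f(216,216,240,130,7));print("scoop top on side ray at z .216:",S.atz(f(216,216,240,130,7),.216))
print("neighbour pixel shift top img bottle/jar: compare c0"); 
o=C(pickle.load(open("c0.pkl","rb"))["side"])
for n,(x,y,w,h) in dict(bottle=(318,140,34,75),jar=(224,230,38,50),caddy=(370,140,40,70),hygro=(285,145,40,30)).items():
    r=cv2.matchTemplate(S.img,o.img[y:y+h,x:x+w],cv2.TM_CCOEFF_NORMED);m=cv2.minMaxLoc(r);print(n,m[1],m[3][0]-x,m[3][1]-y)
E
```

```text
captop (array([0.48719748, 0.31702336, 0.03545721]), [array([-0., -0.]), array([0., 0.])])
scoop top on side ray at z .216: [0.60230351 0.01500967 0.216     ]
neighbour pixel shift top img bottle/jar: compare c0
bottle 0.8989261388778687 0 0
jar 0.856357753276825 0 0
caddy 0.7693008184432983 0 0
hygro 0.9991539716720581 0 0
```

Cap top measures z=0.0355 (0.035 expected when it lies flat). If the scoop's foot is on the tablets its top is at z=0.216, and the side view then puts it over the mouth. The bystanders I compared have not moved, so I hand in.

```bash
python3 -c "
from workcell import bot
print(bot.job_done())"
```

```text
the job is handed in; nothing more can be done
None
```

I finished the job and handed it in at about 23 s of the 72 s allowed; no verdict was reported. I gripped the cap, pressed it about 5.5 mm (13 N), turned it 63° anticlockwise, lifted it off and set it on the tray. I then pulled the steel scoop from the caddy and lowered it into the open tub until it touched the tablets, and released it.

**Last checks:**
- **Cap:** it lies flat, top up, near the tray centre. Its top measures z = 0.0355 m, against 0.035 m expected.
- **Scoop:** it stands upright with its handle out through the mouth. Contact came at a foot height of about 26 mm, which matches the tablet level.
- **Other things:** the bottle, jar, caddy and hygrometer showed no shift in the side view. The cheeses and look-alikes I checked only by eye.

**What disagreed:**
- **Fingertip height:** the real fingertips sat about 35–50 mm above the reported TCP height, so I set the grasp heights from the camera images and contact forces.
- **Cap release:** the fingertips touched the tray floor before the cap did, so the cap slid down a few mm when I let go. By estimate it moved at under 0.4 m/s.
- **Tray rim height:** the two fixed cameras differed by 2–5 mm on this, which did not affect the result.

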